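# Recharge the hardener dry box and show its indicator

### The arm

A 6-joint arm with a two-finger parallel gripper is mounted at the origin on the work surface. World frame = base frame: x ahead of the robot, y to its left, z up, the work surface at z = 0. Lengths are in mm, angles in rad, forces in N, time in s.
With the tool pointing down it reaches from about 275 to 825 mm from the base axis. Payload 4.9 kg.
Tool frame: the origin (TCP) lies at the very end of the fingers, on their centre line; the grasp point (between the pads) lies behind it (bot.tcp_to_grasp is the x of the grasp point in the tool frame, in mm); x points along the fingers, z is the direction in which the jaws open and shut, and the axes are right-handed (so a half turn about x gives the same grasp; the last joint's range is limited). The gripper opens to 85 mm and grips with 20 to 120 N. Pads are 22 mm wide; open, the fingers measure 114 mm over their backs; the gripper's body (76 mm by 85 mm) begins 54 mm behind the grasp point. The pads swing forward as they close: fully open they stand 13 mm farther back than shut.
Start: joints at [-1.434, 0.326, -0.193, 1.052, 0, 1.437], TCP at [147.138, -529.971, 231.281] pointing down, gripper open.
Joint ranges: [-2.65, 2.65], [-0.97, 1.79], [-1.3, 1.35], [-1.93, 2.1], [-1.47, 1.37], [-3.14, 3.14]. Speed limits (rad/s): [2.57, 2.57, 3.14, 3.14, 3.14, 3.14].

### API

Orientations are given as a rotation vector (axis times angle).
In Python, from bench import bot gives the robot as it stands.
- The arm moves only by the tool play_rows, never from a script. Its argument "commands" is a list of rows, each an object of numbers: "x", "y", "z": the shift along the tool's x, y, z in mm; "rx", "ry", "rz": the turn, a rotation vector about the tool's x, y, z in rad; "fingers": the closure, from 0 (fully open) to 1 (shut). A call has 1 to 8 rows; each row shifts and turns the pose as measured when the row begins, along the tool's axes as they then stand; what a row does not reach is not made up. A row lasts 1/12 s, in which the tool goes at most 41.7 mm and 7.16 degrees, less where a joint would pass 70% of its speed; a pose out of reach is approached as far as the arm can. A call with a gripper value outside its range is refused whole. The fingers move at their own pace and stop on an object; "force" is the grip in N (left out, the last holds). Time passes only in rows, so rows that do not move let the fingers close. It gives the time, the measured TCP pose, the force and the opening at its end, in the units of the state.
- bot.state(): the state, without advancing time (a new reading comes with each control period).
- bot.grab_frame(name): name is "scene" or "side" or "wrist"; returns the picture (400x640x3 uint8, red, green, blue); there is no depth.
- bot.get_calibration(name): a dict with "mtx" (3x3 intrinsics, pixels), "eye" and "attitude" of the camera in the world. Camera axes: x right, y down, z forward; pixel columns grow to the right and rows downward; lengths in mm; the calibration is good to about 2 mm. A picture is of the moment at which its call begins: read the wrist's pose just before it. get_calibration takes no time and is no camera call; for the wrist camera it gives the pose at the moment of the call.
- bot.close_job(): hands the job in, once; it reports no verdict.
The state is a dict: "time": time; "joint_pos": joint angles; "qd": joint speeds; "joint_efforts": joint torques, N m; "ee_pos": TCP position; "tcp_rot": TCP orientation; "wrist_force": force on the tool from outside, world axes, zero at the start; "moment": the same for the moment, N m; "width": opening from 0.0 (shut) to 1.0 (fully open).
Only numpy, scipy, OpenCV 4.12 (cv2) and the standard library are available. Lean on these libraries where they do the work, as an engineer would, in place of code of your own. Each camera call takes 0.05 s, during which the arm holds its last target. There are 200 camera calls.

### The job

Take the fresh desiccant cassette (orange indicator) from the drying dock and slide it, without dropping it, down into the slot inside the open dry box until it is fully home. Then close the box with the pair of nested lids, carried together as one by the red handle and set down gently until the clear inner lid lies flush on the rim; let go, and lift the white outer lid off alone by its black collar, leaving the clear lid lying undisturbed on the box. Finish while still holding the outer lid level in the gripper, raised well above the bench and clear of the box to one side so that the indicator can be read through the clear lid, and leave the green cassette, the bottles in the box and everything else on the bench where they are.

Things in the scene. Friction and masses are not known exactly. Their poses are not given: they have to be found in the camera images.
- drybox: blue open-topped hardener dry box fixed to the bench, outside 130 mm along x, 190 mm along y, 90 mm high; walls and floor 5 mm, mouth 120 x 180 mm. Origin at the centre of its underside, z up. In it: a white cassette slot and, at y = -62 mm, two bottles 68 mm tall. With the lids seated, inner_handle is 137 mm and outer_collar 111 mm above this origin
- slot_floor (a point): bottom centre of the cassette slot, on the floor of the box, 30 mm along the box's +y from its centre, 5 mm above its underside; axes as the box's. Slot 15 mm wide along y, 65 mm long along x, between white ribs 45 mm high with a flared mouth on top, up to 54 mm. A cassette fully home has its centre 37.5 mm above this point, its top edge 10 mm below the rim
- fresh_centre (a point): centre of the fresh cassette, a grey slab 60 mm along x, 12 mm thick along y, 75 mm tall (z up), with orange windows on both faces and an orange stripe on the top edge; 55 to 115 g. It stands upright in one of the two bays of the dock, loosely between ribs that reach 24 mm above its foot; pull it straight up
- spent_centre (a point): centre of the spent cassette, the same slab with green windows, in the other bay of the dock, 72 mm away along y; to be left there
- dock: grey two-bay drying dock fixed to the bench, 100 mm along x, 116 mm along y, 30 mm high; origin at the centre of its underside; bays at y = -36 and +36 mm, their floor 6 mm up
- inner_lid: clear inner lid, 0.26 kg; origin at the centre of its underside, long side along y, z up. A plug 113 x 173 x 6 mm, which fits the mouth of the box with 3.5 mm play a side, under a plate 138 x 198 x 5 mm, which rests on the rim (origin then 84 mm above the box's). At the start it lies nested under the outer lid on a black rubber mat 3 mm thick, 160 x 220 mm
- inner_handle (a point): centre of the free part of the inner lid's red blade handle, 53 mm above the lid's underside. The blade is 34 mm along x and 16 mm thick along y (grip across y) and passes up through the outer lid's black collar; while nested 28 mm of it stand free above the collar, 14 mm below and 14 mm above this point. Lifting by it carries both lids
- outer_lid: white outer lid, 0.16 to 0.26 kg, a shallow cover 148 x 208 mm, 12 mm from skirt edge to top; origin at the centre of the skirt's lower edge, long side along y, z up. It rests loosely on the inner lid's plate with 2 mm play a side. Its skirt clears the top of the red handle after a straight lift of 64 mm
- outer_collar (a point): centre of the black rectangular collar on the outer lid, 24 mm above the skirt edge: 52 mm along x, 34 mm thick along y (grip across y), 24 mm tall, its foot on the lid's top 12 mm below this point. Nested, this point lies 26 mm below inner_handle and the red handle stands 40 mm above it, with 4 mm clearance in the collar all round
- hardener0_mid (a point): middle of a bottle with a red cap, 38 mm wide, 68 mm tall, standing in the dry box; leave alone
- hardener1_mid (a point): middle of a bottle with a yellow cap, 38 mm wide, 68 mm tall, standing in the dry box; leave alone
- mix_cup_mid (a point): middle of a clear mixing cup, 90 mm wide, 110 mm tall, at the back of the bench; leave alone
- gun_cup_mid (a point): middle of a white spray-gun cup with a red band, 80 mm wide, 125 mm tall, at the back of the bench; leave alone
- tape_roll_mid (a point): middle of a green roll of masking tape lying flat, 100 mm wide, 24 mm high; leave alone
- tin_opener_mid (a point): middle of a 170 mm tin opener (a screwdriver) lying on the bench; leave alone
There are look-alikes about, which are no part of the job. There is more than one size of the drybox; the job needs the larger. Of the things that look like the inner_lid, the larger one is meant.

How it is judged (in metres and radians):
On the way, in this order (a step that is already met when the one before it is completed fails the run):
1. the fresh cassette stands fully home in the slot of the dry box, let go (z of fresh_centre in the frame of drybox below 0.045 m and horizontal distance between fresh_centre and slot_floor below 0.006 m and angle between fresh_centre's own z axis and vertical below 0.06 rad and contact force between the fingers and fresh below 0.3 N), for 0.2 s.
2. the nested lids lie on the box together, the inner lid flush on the rim and the outer lid on it, let go (z of inner_handle in the frame of drybox between 0.1345 and 0.1395 m and horizontal distance between inner_handle and drybox below 0.008 m and angle between inner_handle's own z axis and vertical below 0.03 rad and z of outer_collar in the frame of drybox below 0.1145 m and contact force between the fingers and inner_lid below 0.3 N), for 0.2 s.
At the end, for the whole second after the job is handed in: Gripper holds the outer lid still, level within 11 deg, collar over 170 mm above the bench and 130 mm aside of the cassette, off box and inner lid; inner lid flush on the box (2.5 mm high, 8 mm sideways, 1.7 deg); fresh cassette home in its slot (2.5 mm, 6 mm, 3.4 deg) (z of fresh_centre in the frame of drybox below 0.045 m and horizontal distance between fresh_centre and slot_floor below 0.006 m and angle between fresh_centre's own z axis and vertical below 0.06 rad and z of inner_handle in the frame of drybox between 0.1345 and 0.1395 m and horizontal distance between inner_handle and drybox below 0.008 m and angle between inner_handle's own z axis and vertical below 0.03 rad and height (world z) of outer_collar above 0.17 m and angle between outer_collar's own z axis and vertical below 0.2 rad and horizontal distance between outer_collar and fresh_centre above 0.13 m and contact force between the fingers and outer_lid above 1 N and contact force between outer_lid and inner_lid below 0.1 N and contact force between outer_lid and drybox below 0.1 N and linear speed of outer_lid below 0.03 m/s and linear speed of inner_lid below 0.02 m/s); the arm keeps its last pose, push and grip.
It fails at once if the lids come apart (by more than 14 mm) while the inner lid is not lying flush on the box (distance between outer_collar and inner_handle above 0.04 m and not (z of inner_handle in the frame of drybox between 0.1345 and 0.1395 m and horizontal distance between inner_handle and drybox below 0.008 m and angle between inner_handle's own z axis and vertical below 0.03 rad)).
It fails at once if the lids are dropped onto the box (faster than 0.3 m/s close above it) (horizontal distance between inner_handle and drybox below 0.05 m and z of inner_handle in the frame of drybox below 0.15 m and linear speed of inner_lid above 0.3 m/s).
It fails at once if the cassette is dropped into the slot (faster than 0.4 m/s) (horizontal distance between fresh_centre and slot_floor below 0.02 m and z of fresh_centre in the frame of drybox below 0.075 m and linear speed of fresh above 0.4 m/s).
It fails at once if the spent cassette or a bottle in the box is displaced by more than 20 mm, or anything else on the bench by more than 30 mm (distance of any of spent_centre, hardener0_mid, hardener1_mid from where it was at the start of the episode above 0.02 m or distance of any of mix_cup_mid, gun_cup_mid, tape_roll_mid, tin_opener_mid from where it was at the start of the episode above 0.03 m).
It also fails if it takes over 72 s, if anything falls off the work surface, if the arm or the gripper's body presses on something with over 40 N, if the wrist force passes 120 N, or if a joint passes its speed limit or range.

## Working session

There is one attempt and no reset: what is moved stays moved. The work goes in short steps, Python scripts to look and compute and a tool call to move; the robot and the scene stay as the last step left them, time stands still between calls to the robot, and variables do not carry over. Pictures are saved under pics/ and viewed, about 8 in all and at most 12, crops included, and the job is handed in when it is done.

Besides the shell and the picture viewer there is one more tool, called after "Call:" by a JSON object that holds its "method" and its "body". play_rows: Moves the arm, as the interface text tells. Its arguments: {"type":"object","properties":{"commands":{"type":"array","items":{"type":"object","properties":{"x":{"type":"number"},"y":{"type":"number"},"z":{"type":"number"},"rx":{"type":"number"},"ry":{"type":"number"},"rz":{"type":"number"},"fingers":{"type":"number"}}}},"force":{"type":"number"}},"required":["commands"]}

```bash
mkdir -p pics; ls
python3 - <<'E'
from bench import bot
import cv2
print(bot.state()); print(bot.tcp_to_grasp)
for n in ["scene","side"]:
    c=bot.get_calibration(n); print(n,c)
    cv2.imwrite(f"pics/{n}0.png",bot.grab_frame(n)[:,:,::-1])
E
```

```text
pics
{'time': 0.0, 'joint_pos': array([-1.43418201e+00,  3.26977497e-01, -1.93576495e-01,  1.05204187e+00,
       -2.88585056e-05,  1.43661480e+00]), 'qd': array([-6.58333211e-04,  1.77149881e-03, -4.33294324e-06, -5.57750489e-04,
       -1.38941046e-04,  9.49539530e-04]), 'joint_efforts': array([ 2.34911698e-03, -4.43397760e+01,  2.62441921e+01,  1.52219954e-02,
       -2.18651610e-05,  4.56204248e-06]), 'ee_pos': array([ 147.05413936, -529.3552338 ,  230.48636879]), 'tcp_rot': array([ 1.00866737,  1.32654461, -1.00658534]), 'wrist_force': array([ 0.46138137, -0.01601351, -0.15386757]), 'moment': array([ 0.00013367,  0.003627  , -0.01699451]), 'width': 1.001713292056036}
-18.700000000000003
scene {'mtx': array([[415.25625355,   0.        , 317.77587396],
       [  0.        , 415.25625355, 203.80636548],
       [  0.        ,   0.        ,   1.        ]]), 'eye': array([1259.06518206,    3.54796416, 1030.72517891]), 'attitude': array([-1.78472344, -1.8918363 ,  0.63972761])}
side {'mtx': array([[464.1735888 ,   0.        , 323.63647165],
       [  0.        , 464.1735888 , 206.41423571],
       [  0.        ,   0.        ,   1.        ]]), 'eye': array([385.11211623, 680.77626419, 808.76856542]), 'attitude': array([-0.28701953,  2.83677023, -1.17020034])}
```

View pics/scene0.png

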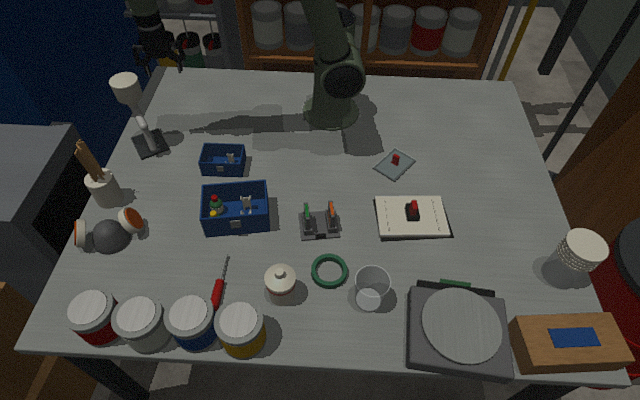

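View pics/side0.png

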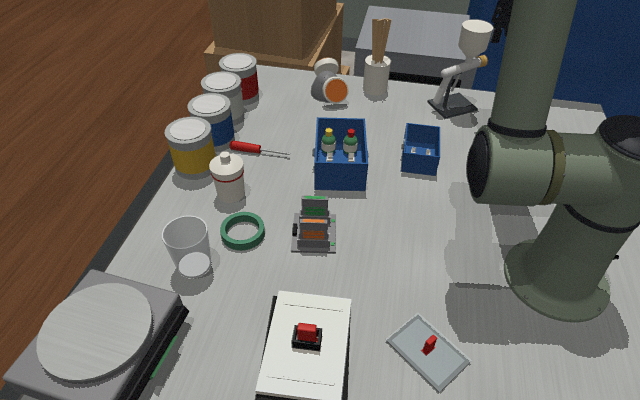

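Scene: the large box is at (235,207), the dock with the green cassette at (307,212) and the orange one at (332,212), and the nested lids at (412,215). The small box at (222,160) and the small lid at (395,164) are decoys. Next I measure with colour masks.

```bash
cat > h.py <<'E'
import numpy as np, cv2
from scipy.spatial.transform import Rotation as R
from bench import bot
def cal(n):
    c=bot.get_calibration(n); return c["mtx"],np.array(c["eye"]),R.from_rotvec(c["attitude"]).as_matrix()
def ray(c,uv):
    uv=np.atleast_2d(np.asarray(uv,float)); K,e,A=c
    return (A@np.linalg.inv(K)@np.c_[uv,np.ones(len(uv))].T).T
def plane(c,uv,z):
    d=ray(c,uv); e=c[1]; return e+d*((z-e[2])/d[:,2])[:,None]
def proj(c,p):
    K,e,A=c; q=(K@A.T@(np.atleast_2d(p)-e).T).T; return q[:,:2]/q[:,2:]
def tri(c1,u1,c2,u2):
    d1=ray(c1,u1)[0];d2=ray(c2,u2)[0]
    s=np.linalg.lstsq(np.c_[d1,-d2],c2[1]-c1[1],rcond=None)[0]
    a=c1[1]+s[0]*d1;b=c2[1]+s[1]*d2; return (a+b)/2,np.linalg.norm(a-b)
def blobs(img,lo,hi,amin=20,roi=None):
    hsv=cv2.cvtColor(img,cv2.COLOR_RGB2HSV); m=cv2.inRange(hsv,np.array(lo),np.array(hi))
    if roi: z=np.zeros_like(m); x0,y0,x1,y1=roi; z[y0:y1,x0:x1]=m[y0:y1,x0:x1]; m=z
    n,l,s,c=cv2.connectedComponentsWithStats(m)
    return [(s[i],c[i],l==i) for i in range(1,n) if s[i][4]>=amin]
E
python3 - <<'E'
from h import *
np.set_printoptions(precision=1,suppress=True)
im={n:cv2.imread(f"pics/{n}0.png")[:,:,::-1].copy() for n in("scene","side")}
rois={"scene":(185,130,470,260),"side":(250,100,450,400)}
for n in im:
    c=cal(n); print(n)
    for nm,lo,hi in[("blue",(100,100,40),(125,255,255)),("orange",(6,120,60),(20,255,255)),("green",(50,80,40),(85,255,255)),("red",(0,150,60),(5,255,255)),("white",(0,0,150),(60,50,255))]:
        for s,ce,m in blobs(im[n],lo,hi,15,rois[n]):
            h=cv2.convexHull(np.argwhere(m)[:,::-1].astype(np.int32))
            a=cv2.approxPolyDP(h,3,True)[:,0]
            print(nm,s[:5],ce,plane(c,ce,80)[0][:2], a.tolist() if s[4]>300 else "")
a=cv2.resize(im["scene"][140:250,190:350],None,fx=5,fy=5,interpolation=cv2.INTER_CUBIC)
cv2.imwrite("pics/c1.png",a[:,:,::-1])
E
```

```text
scene
blue [199 143  45  34 948] [222.1 159.1] [ 352.9 -334.8] [[243, 144], [239, 176], [202, 175], [199, 158], [204, 143]]
blue [ 200  180   70   56 2261] [237.1 207.7] [ 542.2 -254.1] [[269, 228], [205, 234], [200, 220], [202, 185], [265, 180]]
orange [329 202   5  13  41] [331.1 208. ] [525.9  16.3] 
green [210 198  12  11  77] [215.6 203.4] [ 530.4 -318.8] 
green [305 204   4  13  40] [306.4 210.1] [537.9 -54.5] 
green [316 254  27   6  94] [328.6 256.7] [689.   15.1] 
red [392 154   7   9  28] [395.3 157.5] [309.  214.7] 
red [211 194   6   6  20] [213.6 196.8] [ 506.4 -329.8] 
red [412 201   6   9  40] [414.1 205. ] [499.3 257.9] 
white [ 376  196   74   39 2217] [410.6 215.3] [537.8 244.2] [[449, 233], [381, 234], [376, 196], [439, 196]]
side
blue [ 314  117   54   74 2968] [341.  156.7] [ 505.5 -209.3] [[364, 190], [315, 189], [317, 117], [364, 119]]
blue [ 401  123   39   53 1685] [421. 149.] [ 312.3 -282.8] [[435, 175], [401, 170], [407, 123], [439, 127]]
orange [331 100  10   2  16] [335.5 100.4] [ 563.4 -456.1] 
orange [303 219  21   4  61] [312.8 220.1] [528.5  15.4] 
or
[... 181 characters left out ...]
305 196  20   3  58] [314.8 197. ] [539.1 -55.4] 
green [305 207  20   9 123] [314.4 210.9] [530.9 -12.2] 
green [250 213  15  35 283] [256.5 230. ] [638.2  67.7] 
red [348 129   6   8  38] [350.6 132.3] [ 497.6 -314.3] 
red [250 143  11  10  79] [254.5 147.7] [ 724.4 -197.9] 
red [297 323  21  19 290] [306.5 331.7] [483.5 277.8] 
red [421 335  16  20 139] [429.4 344.1] [271.9 258.1] 
white [  250   100   200   300 44789] [346.4 255.9] [442.2  97. ] [[449, 399], [250, 399], [250, 111], [259, 100], [426, 100], [449, 119]]
white [327 153   5   7  20] [328.5 156.2] [ 536.  -204.5] 
white [349 153   5   8  28] [351.1 156.7] [ 480.9 -214.6] 
white [250 225   8  12  64] [252.5 230.4] [645.9  70.6]
```

View pics/c1.png

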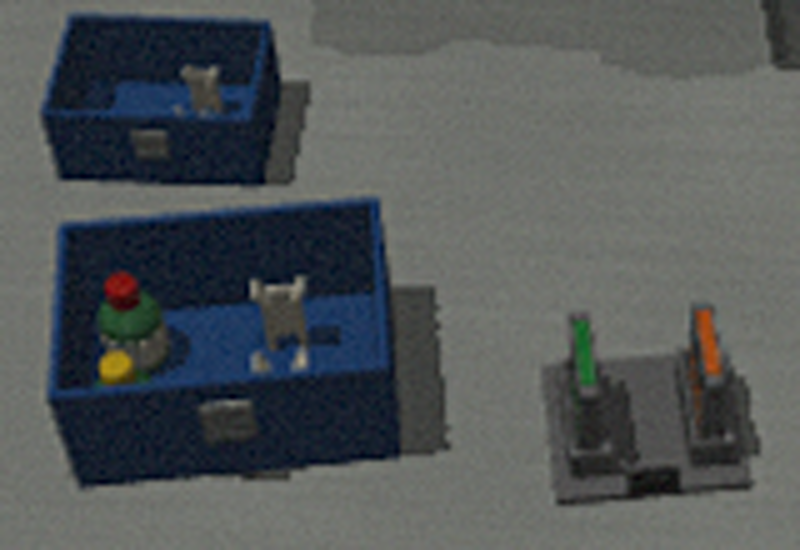

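```bash
cat >> h.py <<'E'
def down(yaw):  # tool x down, tool z (jaw) along world (-sin,cos)
    z=np.array([-np.sin(yaw),np.cos(yaw),0]); x=np.array([0,0,-1.]); return np.c_[x,np.cross(z,x),z]
def plan(pos,yaw,n=None,step=40.,mode=None):
    s=bot.state(); A0=R.from_rotvec(s["tcp_rot"]); p0=np.array(s["ee_pos"])
    T=[R.from_matrix(down(yaw+k*np.pi)) for k in(0,1)]
    T=min(T,key=lambda t:(A0.inv()*t).magnitude()) if mode is None else T[mode]
    d=(A0.inv()*T).as_rotvec(); v=np.array(pos)-p0
    n=n or int(max(np.ceil(np.linalg.norm(v)/step),np.ceil(np.linalg.norm(d)/0.12),1))
    Rk=A0; sh=[]
    for k in range(n):
        w=Rk.inv().apply(v/n); Rk=Rk*R.from_rotvec(d/n); sh.append(w)
    print("pos",p0.round(1),"dist",v.round(1),"rot",d.round(3),"n",n,"perrot",(d/n).round(4))
    for w in (sh if np.linalg.norm(d)>.02 else sh[:1]): print("  ",w.round(1))
E
python3 - <<'E'
from h import *
np.set_printoptions(precision=2,suppress=True)
s=bot.state(); print(R.from_rotvec(s["tcp_rot"]).as_matrix()); A=R.from_rotvec(s["tcp_rot"])
K,e,Aw=cal("wrist"); print(K[0,0],"cam in tool", A.inv().apply(e-s["ee_pos"]), (A.inv().as_matrix()@Aw))
c=cal("scene")
b=plane(c,[(202,185.2),(265.8,180),(267.6,213.6),(200,219)],90)[:,:2]; print("box",b.tolist(), b.mean(0), [np.linalg.norm(b[i]-b[i-1]) for i in range(4)])
l=plane(c,[(376,196),(439,196),(449,233),(381,234)],14)[:,:2]; print("lid",l.tolist(),l.mean(0),[np.linalg.norm(l[i]-l[i-1]) for i in range(4)])
cs=cal("side")
print("redhandle",tri(c,(414.1,205),cs,(306.5,331.7)))
print("orange",tri(c,(331.1,208),cs,(312.8,220.1)),"green",tri(c,(306.4,210.1),cs,(314.8,197)))
E
```

```text
[[-0.    0.96  0.27]
 [ 0.    0.27 -0.96]
 [-1.    0.   -0.  ]]
343.98663298402715 cam in tool [-143.34   75.29   -1.04] [[-0.   -0.3   0.96]
 [-0.   -0.96 -0.3 ]
 [ 1.   -0.    0.  ]]
box [[472.8753391451895, -369.55621406702323], [440.0167864160536, -183.57355229503304], [565.085238574288, -162.0683440629849], [595.7541514345818, -347.25860325357513]] [ 518.43 -265.61] [np.float64(124.88549138166411), np.float64(188.86300581968908), np.float64(126.90386797241574), np.float64(187.71258432803668)]
lid [[417.97239763137225, 157.67100694627464], [404.96335246283945, 357.9118532904559], [546.1013146044203, 369.61685251013233], [562.3924117912347, 167.62568102594702]] [482.86 263.21] [np.float64(144.76268865273047), np.float64(200.6629806437424), np.float64(141.62249596801678), np.float64(202.64706562174493)]
redhandle (array([484.92, 264.54,  59.57]), np.float64(4.302038018962815))
orange (array([527.92,  16.62,  81.98]), np.float64(0.9409172800552151)) green (array([538.9 , -54.25,  81.03]), np.float64(0.0006727215325719881))
```

```bash
python3 -c "
from h import *
g=plane(cal('scene'),[(126,85),(148,143)],0); print(g); print(plane(cal('scene'),(126,85),200))
plan((510,-240,290),0.17)"
```

```text
[[-107.35999374 -828.36877395    0.        ]
 [ 215.93811654 -638.96662184    0.        ]]
[[ 157.77861037 -666.94519468  200.        ]]
pos [ 147.1 -529.4  230.6] dist [362.9 289.4  59.4] rot [ 0.101 -0.002 -0.   ] n 12 perrot [ 0.0084 -0.0001 -0.    ]
   [ -4.9  35.6 -15.2]
   [ -4.9  35.5 -15.5]
   [ -4.9  35.3 -15.8]
   [ -4.9  35.2 -16. ]
   [ -4.9  35.1 -16.3]
   [ -4.9  34.9 -16.6]
   [ -4.9  34.8 -16.9]
   [ -4.9  34.6 -17.2]
   [ -4.9  34.5 -17.5]
   [ -4.9  34.3 -17.8]
   [ -4.9  34.2 -18.1]
   [ -5.   34.  -18.4]
```

Call:
{"method": "play_rows", "body": {"commands": [{"x":-15,"y":35,"z":-16,"rx":0.008},{"x":-10,"y":35,"z":-16,"rx":0.008},{"x":-5,"y":35,"z":-16,"rx":0.008},{"x":-5,"y":35,"z":-16,"rx":0.008},{"x":-5,"y":35,"z":-16.5,"rx":0.008},{"x":-5,"y":35,"z":-16.5,"rx":0.009},{"x":-5,"y":35,"z":-17,"rx":0.009},{"x":-5,"y":35,"z":-17,"rx":0.009}]}}

```text
invalid input
```

Call:
{"method": "play_rows", "body": {"commands": [{"x":-2,"y":34.5,"z":-17.5,"rx":0.009},{"x":0,"y":34.5,"z":-18,"rx":0.009},{"x":0,"y":34,"z":-18,"rx":0.009},{"x":0,"y":34,"z":-18.5,"rx":0.009},{},{}]}}

```text
invalid input
```

Run:
```python
from h import *
import pickle
s=bot.state(); c=cal("wrist"); im=bot.grab_frame("wrist"); pickle.dump((c,im,s),open("w1.pkl","wb"))
print(s["ee_pos"],s["time"],c[1]); cv2.imwrite("pics/w1.png",im[:,:,::-1])
```

```text
[ 147.07258895 -529.41252904  230.56129038] 0.1 [ 219.36829418 -508.50181658  373.92429446]
```

View pics/w1.png

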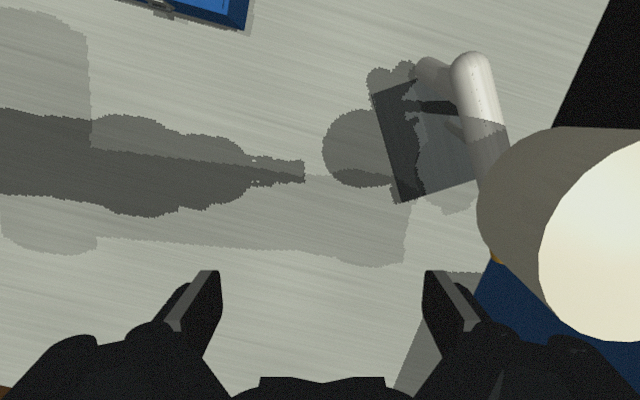

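The wrist view from the start pose shows the gun at right and the small box at top. The move was refused, so I retry with every field given.

Call:
{"method": "play_rows", "body": {"commands": [{"x":-15,"y":35,"z":-16,"rx":0.008,"ry":0,"rz":0,"fingers":0},{"x":-10,"y":35,"z":-16,"rx":0.008,"ry":0,"rz":0,"fingers":0},{"x":-5,"y":35,"z":-16,"rx":0.008,"ry":0,"rz":0,"fingers":0},{"x":-5,"y":35,"z":-16,"rx":0.008,"ry":0,"rz":0,"fingers":0},{"x":-5,"y":35,"z":-16.5,"rx":0.008,"ry":0,"rz":0,"fingers":0},{"x":-5,"y":35,"z":-16.5,"rx":0.009,"ry":0,"rz":0,"fingers":0},{"x":-5,"y":35,"z":-17,"rx":0.009,"ry":0,"rz":0,"fingers":0},{"x":-5,"y":35,"z":-17,"rx":0.009,"ry":0,"rz":0,"fingers":0}], "force": 40}}

```text
time: 0.82
ee_pos: [391.2, -333.0, 284.1]
tcp_rot: [1.075, 1.296, -1.073]
wrist_force: [0.3, 0.1, 0.0]
width: 1.0
```

Call:
{"method": "play_rows", "body": {"commands": [{"x":-1,"y":34.5,"z":-18,"rx":0.009,"fingers":0},{"x":-1,"y":34.5,"z":-18,"rx":0.009,"fingers":0},{"x":-1,"y":34,"z":-18,"rx":0.009,"fingers":0},{"x":-1,"y":30,"z":-16,"rx":0.009,"fingers":0},{"x":0,"fingers":0},{"x":0,"fingers":0}]}}

```text
invalid input
```

Run:
```python
from h import *
import pickle
s=bot.state(); c=cal("wrist"); im=bot.grab_frame("wrist"); pickle.dump((c,im,s),open("w1.pkl","wb"))
print(s["ee_pos"],s["time"],c[1]); cv2.imwrite("pics/w2.png",im[:,:,::-1])
```

```text
[ 391.16937649 -333.0194996   284.11054192] 0.8167 [ 465.41861541 -318.99772551  427.21503966]
```

View pics/w2.png

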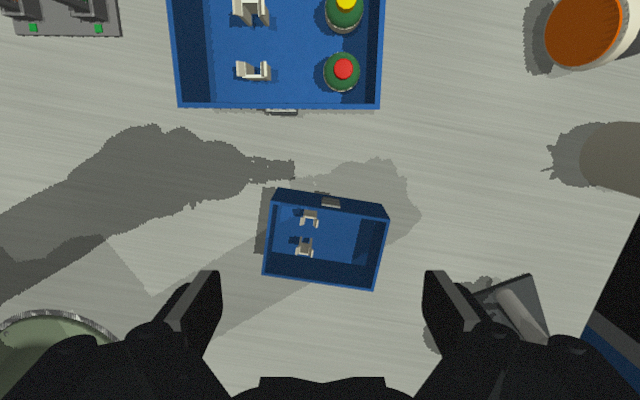

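All seven fields seem to be required. The view shows the slot as two white U-shaped channels at the two x ends of the cassette position, so the middle is free for the fingers. I continue the move.

Call:
{"method": "play_rows", "body": {"commands": [{"x":-1,"y":34.5,"z":-18,"rx":0.009,"ry":0,"rz":0,"fingers":0},{"x":-1,"y":34.5,"z":-18,"rx":0.009,"ry":0,"rz":0,"fingers":0},{"x":-1,"y":34,"z":-18,"rx":0.009,"ry":0,"rz":0,"fingers":0},{"x":-1,"y":30,"z":-16,"rx":0.009,"ry":0,"rz":0,"fingers":0},{"x":0,"y":0,"z":0,"rx":0,"ry":0,"rz":0,"fingers":0},{"x":0,"y":0,"z":0,"rx":0,"ry":0,"rz":0,"fingers":0}], "force": 40}}

```text
time: 1.37
ee_pos: [517.2, -233.0, 288.6]
tcp_rot: [1.097, 1.285, -1.086]
wrist_force: [1.0, -0.1, 1.1]
width: 1.002
```

Run:
```python
from h import *
import pickle
s=bot.state(); c=cal("wrist"); im=bot.grab_frame("wrist"); pickle.dump((c,im,s),open("w1.pkl","wb"))
print(s["ee_pos"],s["time"],c[1]); cv2.imwrite("pics/w3.png",im[:,:,::-1])
```

```text
[ 517.17909611 -232.95208785  288.60921821] 1.3667 [ 591.11074351 -221.03431826  432.11782655]
```

View pics/w3.png

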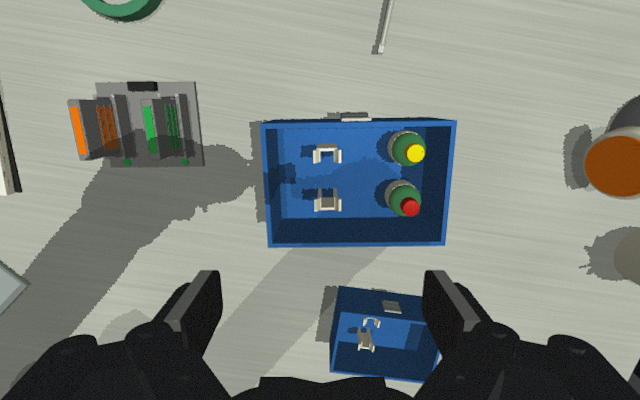

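The whole box, the slot channels at (327,155) and (328,200), and the orange stripe at (80,130) are visible. I now measure them.

Run:
```python
from h import *
import pickle
np.set_printoptions(precision=2,suppress=True)
c,im,s=pickle.load(open("w1.pkl","rb"))
b=blobs(im,(100,110,40),(125,255,255),1500,(230,105,480,260))
for st,ce,m in b:
    h=cv2.convexHull(np.argwhere(m)[:,::-1].astype(np.int32))[:,0]
    P=plane(c,h,90)[:,:2].astype(np.float32); r=cv2.minAreaRect(P); print("box",st,r, cv2.approxPolyDP(h,4,True)[:,0].tolist())
for nm,lo,hi,roi,z in [("orange stripe",(6,120,60),(20,255,255),(60,90,92,170),81),("green stripe",(50,80,40),(80,255,255),(140,90,160,170),81)]:
    for st,ce,m in blobs(im,lo,hi,15,roi):
        P=plane(c,np.argwhere(m)[:,::-1],z)[:,:2].astype(np.float32); print(nm,st,ce,plane(c,ce,z)[0],cv2.minAreaRect(P))
for st,ce,m in blobs(im,(0,0,130),(60,60,255),20,(300,140,355,215)):
    P=plane(c,np.argwhere(m)[:,::-1],59)[:,:2].astype(np.float32); print("white",st,ce,plane(c,ce,59)[0],cv2.minAreaRect(P))
a=cv2.resize(im[110:260,60:470],None,fx=1,fy=1)
cv2.imwrite("pics/c2.png",np.vstack([cv2.resize(im[110:255,255:465],(798,551),interpolation=cv2.INTER_CUBIC)])[:,:,::-1])
```

```text
box [  260   118   197   129 20646] ((517.2568969726562, -266.5804138183594), (132.92599487304688, 190.2002410888672), 10.007987976074219) [[456, 121], [444, 245], [268, 246], [261, 123]]
orange stripe [ 69 107  18  47 397] [ 77.91 129.76] [526.92  18.27  81.  ] ((526.2723388671875, 18.150650024414062), (45.106407165527344, 8.47834300994873), 9.690020561218262)
green stripe [142 106  16  48 401] [149.61 129.32] [538.85 -52.83  81.  ] ((538.23046875, -52.87739181518555), (45.977149963378906, 8.577237129211426), 9.623793601989746)
white [313 147  28  16 232] [326.1  153.66] [ 540.14 -231.59   59.  ] ((539.2706298828125, -232.19244384765625), (16.187885284423828, 29.397104263305664), 9.214969635009766)
white [314 197  22  15 157] [322.41 204.8 ] [ 482.62 -236.85   59.  ] ((483.9351501464844, -238.96229553222656), (16.428255081176758, 23.847280502319336), 9.80280590057373)
white [338 199   3  12  35] [339.03 204.66] [ 485.81 -255.36   59.  ] ((485.9476013183594, -255.3054962158203), (12.963376998901367, 2.2698254585266113), 9.949775695800781)
```

View pics/c2.png

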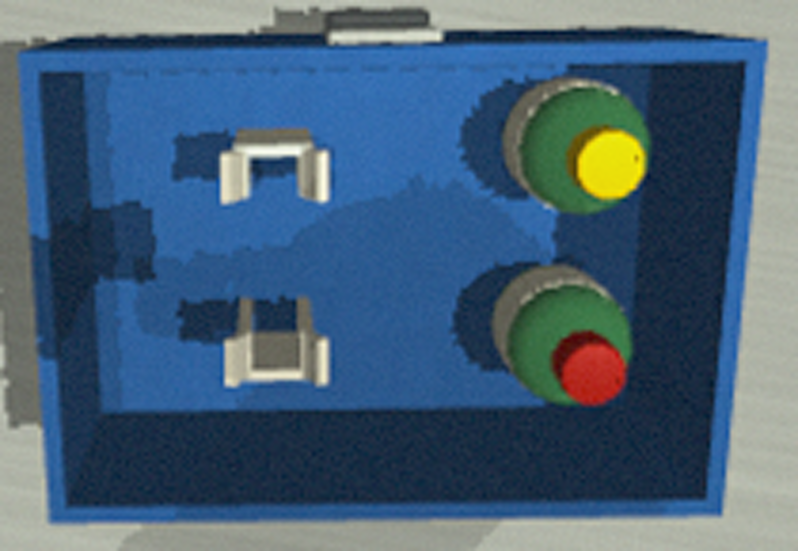

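Run:
```python
from h import *
import pickle
c,im,s=pickle.load(open("w1.pkl","rb"))
print(proj(c,[(510.8,-237.3,57),(510.8,-237.3,59)]), plane(c,[(327.2,156.6),(328,205)],57), plane(c,[(327.2,156.6),(328,205)],57).mean(0))
plan((527,17.3,120),0.1705,n=8)
```

```text
[[326.86210797 180.36004314]
 [326.87619704 180.74680308]] [[ 536.91107247 -233.34843224   57.        ]
 [ 482.82624448 -243.24408133   57.        ]] [ 509.86865847 -238.29625678   57.        ]
pos [ 517.  -233.   288.5] dist [  10.   250.3 -168.5] rot [-0.011 -0.008 -0.003] n 8 perrot [-0.0014 -0.001  -0.0003]
   [ 21.3   6.1 -30.5]
```

Call:
{"method": "play_rows", "body": {"commands": [{"x":10,"y":6,"z":-30.5,"rx":-0.0014,"ry":-0.001,"rz":0,"fingers":0.5},{"x":22,"y":6,"z":-30.5,"rx":-0.0014,"ry":-0.001,"rz":0,"fingers":0.5},{"x":23,"y":6,"z":-30.5,"rx":-0.0014,"ry":-0.001,"rz":0,"fingers":0.5},{"x":23,"y":6,"z":-30.5,"rx":-0.0014,"ry":-0.001,"rz":0,"fingers":0.5},{"x":23,"y":6,"z":-30.5,"rx":-0.0014,"ry":-0.001,"rz":0,"fingers":0.5},{"x":23,"y":6,"z":-30.5,"rx":-0.0014,"ry":-0.001,"rz":0,"fingers":0.5},{"x":23,"y":6,"z":-30.5,"rx":-0.0014,"ry":-0.001,"rz":0,"fingers":0.5},{"x":20,"y":6,"z":-30.5,"rx":-0.0014,"ry":-0.001,"rz":0,"fingers":0.5}], "force": 40}}

```text
time: 2.08
ee_pos: [525.8, 6.6, 119.7]
tcp_rot: [1.1, 1.258, -1.099]
wrist_force: [0.2, 0.8, -1.0]
width: 0.494
```

```bash
cat >> h.py <<'E'
def rect(n,lo,hi,z,amin=15,roi=None,save=None):
    c=cal(n); im=bot.grab_frame(n)
    if save: cv2.imwrite(save,im[:,:,::-1])
    for st,ce,m in blobs(im,lo,hi,amin,roi):
        P=plane(c,np.argwhere(m)[:,::-1],z)[:,:2].astype(np.float32); r=cv2.minAreaRect(P)
        print(n,st.tolist(),ce.round(1),"ctr",np.round(r[0],1),"size",np.round(r[1],1),"ang",round(r[2],2))
E
python3 - <<'E'
from h import *
rect("wrist",(6,120,60),(20,255,255),81,save="pics/w4.png")
rect("wrist",(50,80,40),(80,255,255),81)
plan((527,17.3,42),0.1705,n=4); print(bot.state()["width"])
E
```

```text
wrist [295, 199, 17, 77, 1112] [303.1 236.5] ctr [526.1  17.8] size [46.4  8.3] ang 9.72
wrist [314, 199, 1, 21, 21] [314. 209.] ctr [544.1  14. ] size [11.6  0. ] ang 7.91
wrist [315, 229, 2, 28, 29] [315. 243.] ctr [524.3  10.7] size [16.6  0.6] ang 9.95
wrist [290, 0, 124, 36, 2679] [350.2  15.5] ctr [636.5  16. ] size [14.5 56.4] ang 8.67
wrist [406, 174, 14, 76, 532] [412.6 210.3] ctr [547.9 -33.4] size [43.  6.] ang 9.57
wrist [417, 184, 7, 70, 125] [419.6 218.6] ctr [544.6 -38.3] size [39.9  1.2] ang 9.45
wrist [434, 194, 22, 79, 1150] [444.1 232.4] ctr [538.1 -53.7] size [46.5  8.2] ang 9.78
pos [523.1   9.4 117.5] dist [  3.9   7.9 -75.5] rot [-0.02   0.008 -0.005] n 4 perrot [-0.005   0.002  -0.0012]
   [18.9  1.2 -2. ]
   [18.9  1.2 -1.9]
   [18.9  1.2 -1.9]
   [18.9  1.3 -1.8]
0.49736255181858774
```

Call:
{"method": "play_rows", "body": {"commands": [{"x":0,"y":3,"z":-5,"rx":-0.01,"ry":0.004,"rz":-0.002,"fingers":0.5},{"x":0,"y":1.5,"z":-2.5,"rx":-0.01,"ry":0.004,"rz":-0.002,"fingers":0.5},{"x":0,"y":0,"z":0,"rx":0,"ry":0,"rz":0,"fingers":0.5},{"x":0,"y":0,"z":0,"rx":0,"ry":0,"rz":0,"fingers":0.5}], "force": 40}}

```text
time: 2.52
ee_pos: [526.7, 13.8, 118.8]
tcp_rot: [1.084, 1.283, -1.084]
wrist_force: [-0.1, -0.5, -0.5]
width: 0.502
```

```bash
python3 -c "
from h import *
plan((526.3,17.6,42),0.1700,n=5)"
```

```text
pos [526.7  13.8 118.8] dist [ -0.4   3.8 -76.8] rot [-0.002  0.001 -0.001] n 5 perrot [-0.0004  0.0002 -0.0001]
   [15.4  0.  -0.8]
```

Call:
{"method": "play_rows", "body": {"commands": [{"x":5,"y":0,"z":-4,"rx":0,"ry":0,"rz":0,"fingers":0.5},{"x":20,"y":0,"z":0,"rx":0,"ry":0,"rz":0,"fingers":0.5},{"x":20,"y":0,"z":0,"rx":0,"ry":0,"rz":0,"fingers":0.5},{"x":20,"y":0,"z":0,"rx":0,"ry":0,"rz":0,"fingers":0.5},{"x":10,"y":0,"z":0,"rx":0,"ry":0,"rz":0,"fingers":0.5},{"x":5,"y":0,"z":0,"rx":0,"ry":0,"rz":0,"fingers":0.5},{"x":0,"y":0,"z":0,"rx":0,"ry":0,"rz":0,"fingers":0.5}], "force": 40}}

```text
time: 3.1
ee_pos: [531.9, 12.1, 39.9]
tcp_rot: [1.095, 1.267, -1.084]
wrist_force: [-0.1, -0.4, -0.2]
width: 0.504
```

```bash
python3 -c "
from h import *
plan((526.3,17.6,42),0.1700,n=2)"
```

```text
pos [531.9  12.1  39.9] dist [-5.6  5.5  2.1] rot [-0.012  0.005 -0.013] n 2 perrot [-0.006   0.0026 -0.0064]
   [-1.1 -2.3 -3.2]
```

Call:
{"method": "play_rows", "body": {"commands": [{"x":-1,"y":-3,"z":-4,"rx":-0.006,"ry":0.003,"rz":-0.006,"fingers":0.5},{"x":0,"y":-2,"z":-3,"rx":-0.006,"ry":0.002,"rz":-0.006,"fingers":0.5},{"x":0,"y":0,"z":-1,"rx":0,"ry":0,"rz":0,"fingers":0.5},{"x":0,"y":0,"z":0,"rx":0,"ry":0,"rz":0,"fingers":0.5}], "force": 40}}

```text
time: 3.43
ee_pos: [526.5, 19.0, 43.0]
tcp_rot: [1.084, 1.283, -1.081]
wrist_force: [0.7, 0.0, -0.4]
width: 0.495
```

```bash
python3 -c "
from h import *
plan((526.3,17.6,42),0.1700,n=2)"
```

```text
pos [526.5  19.   43. ] dist [-0.2 -1.4 -1. ] rot [-0.     0.    -0.002] n 2 perrot [-0.0001  0.0001 -0.0012]
   [ 0.5 -0.2  0.7]
```

Good alignment; close on the cassette.

Call:
{"method": "play_rows", "body": {"commands": [{"x":0,"y":0,"z":1,"rx":0,"ry":0,"rz":0,"fingers":0.7},{"x":0,"y":0,"z":0,"rx":0,"ry":0,"rz":0,"fingers":0.8},{"x":0,"y":0,"z":0,"rx":0,"ry":0,"rz":0,"fingers":1},{"x":0,"y":0,"z":0,"rx":0,"ry":0,"rz":0,"fingers":1},{"x":0,"y":0,"z":0,"rx":0,"ry":0,"rz":0,"fingers":1},{"x":0,"y":0,"z":0,"rx":0,"ry":0,"rz":0,"fingers":1}], "force": 50}}

```text
time: 3.93
ee_pos: [528.0, 18.1, 44.7]
tcp_rot: [1.085, 1.28, -1.079]
wrist_force: [-0.2, 0.2, -0.4]
width: 0.132
```

```bash
python3 -c "
from h import *
print(bot.state()['width']*85); plan((526.3,17.6,180),0.1700,n=6)"
```

```text
11.257900955946042
pos [528.   18.1  44.7] dist [ -1.7  -0.5 135.3] rot [ 0.     0.001 -0.006] n 6 perrot [ 0.0001  0.0002 -0.0009]
   [-22.6  -0.2   0.1]
```

Call:
{"method": "play_rows", "body": {"commands": [{"x":-5,"y":0,"z":0,"rx":0,"ry":0,"rz":0,"fingers":1},{"x":-12,"y":0,"z":0,"rx":0,"ry":0,"rz":0,"fingers":1},{"x":-20,"y":0,"z":0,"rx":0,"ry":0,"rz":0,"fingers":1},{"x":-25,"y":0,"z":0,"rx":0,"ry":0,"rz":0,"fingers":1},{"x":-30,"y":0,"z":0,"rx":0,"ry":0,"rz":0,"fingers":1},{"x":-30,"y":0,"z":0,"rx":0,"ry":0,"rz":0,"fingers":1},{"x":-15,"y":0,"z":0,"rx":0,"ry":0,"rz":0,"fingers":1},{"x":0,"y":0,"z":0,"rx":0,"ry":0,"rz":0,"fingers":1}], "force": 50}}

```text
time: 4.6
ee_pos: [524.2, 18.3, 187.0]
tcp_rot: [1.083, 1.287, -1.084]
wrist_force: [0.9, 0.5, -1.5]
width: 0.138
```

```bash
python3 -c "
from h import *
s=bot.state(); print(s['width']*85,s['wrist_force']); z=s['ee_pos'][2]
rect('wrist',(6,120,60),(20,255,255),z+36.3,amin=100,save='pics/w5.png'); print(bot.state()['ee_pos'])
plan((510.5,-237.7,175),0.1745,n=8)"
```

```text
11.695082647749592 [ 0.89029301  0.54172078 -1.4712407 ]
wrist [310, 267, 24, 111, 2513] [321.7 321. ] ctr [522.   18.9] size [46.7  8.2] ang 9.8
[523.96269014  18.35934435 185.75166537]
pos [524.   18.4 185.8] dist [ -13.5 -256.1  -10.8] rot [-0.004 -0.001  0.002] n 8 perrot [-0.0005 -0.0001  0.0003]
   [ 1.3 -7.1 31.3]
```

Call:
{"method": "play_rows", "body": {"commands": [{"x":0,"y":-3,"z":15,"rx":0,"ry":0,"rz":0,"fingers":1},{"x":0,"y":-6,"z":30,"rx":0,"ry":0,"rz":0,"fingers":1},{"x":0,"y":-7,"z":35,"rx":0,"ry":0,"rz":0,"fingers":1},{"x":0,"y":-7,"z":35,"rx":0,"ry":0,"rz":0,"fingers":1},{"x":0,"y":-7,"z":35,"rx":0,"ry":0,"rz":0,"fingers":1},{"x":0,"y":-7,"z":35,"rx":0,"ry":0,"rz":0,"fingers":1},{"x":0,"y":-7,"z":35,"rx":0,"ry":0,"rz":0,"fingers":1},{"x":0,"y":-5,"z":20,"rx":0,"ry":0,"rz":0,"fingers":1}], "force": 50}}

```text
time: 5.32
ee_pos: [511.6, -228.8, 173.1]
tcp_rot: [1.074, 1.307, -1.079]
wrist_force: [0.8, -0.6, -0.6]
width: 0.132
```

```bash
python3 -c "
from h import *
plan((512.4,-237.4,160),0.1745,n=2)"
```

```text
pos [ 511.6 -228.8  173.1] dist [  0.8  -8.6 -13.1] rot [ 0.008 -0.011  0.013] n 2 perrot [ 0.004  -0.0055  0.0066]
   [ 6.5 -0.3  4.4]
```

Call:
{"method": "play_rows", "body": {"commands": [{"x":3,"y":0,"z":4,"rx":0.004,"ry":-0.005,"rz":0.006,"fingers":1},{"x":2,"y":0,"z":2,"rx":0.002,"ry":-0.003,"rz":0.003,"fingers":1},{"x":0,"y":0,"z":0,"rx":0,"ry":0,"rz":0,"fingers":1},{"x":0,"y":0,"z":0,"rx":0,"ry":0,"rz":0,"fingers":1},{"x":0,"y":0,"z":0,"rx":0,"ry":0,"rz":0,"fingers":1}], "force": 50}}

```text
time: 5.73
ee_pos: [508.6, -235.8, 160.7]
tcp_rot: [1.083, 1.3, -1.087]
wrist_force: [0.5, -0.3, -1.6]
width: 0.134
```

```bash
python3 -c "
from h import *
plan((512.4,-237.4,160),0.1745,n=2)
cv2.imwrite('pics/w6.png',bot.grab_frame('wrist')[:,:,::-1])"
```

```text
pos [ 508.6 -235.8  160.7] dist [ 3.8 -1.6 -0.7] rot [-0.004 -0.01   0.011] n 2 perrot [-0.0021 -0.0048  0.0056]
   [0.3 1.7 1.1]
```

View pics/w6.png

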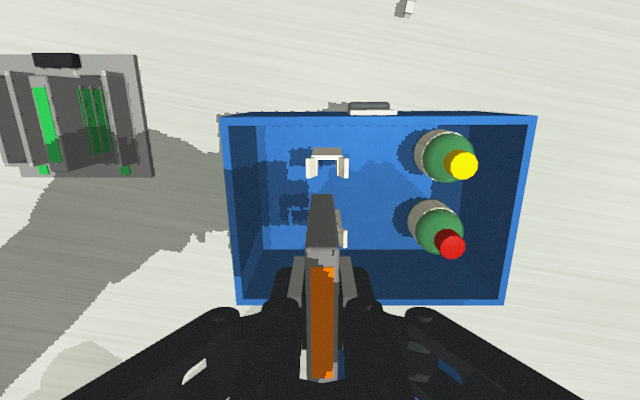

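The view shows the cassette held plumb above the box, with the rim corners at (219,117), (537,118) and (237,304) and the front channel ears at (312,166) and (342,166). I re-measure from this closer frame.

```bash
python3 -c "
from h import *
np.set_printoptions(precision=2,suppress=True)
c=cal('wrist'); im=cv2.imread('pics/w6.png')[:,:,::-1].copy(); print(bot.state()['ee_pos'])
hsv=cv2.cvtColor(im,cv2.COLOR_RGB2HSV); m=cv2.inRange(hsv,(100,120,40),(125,255,255)); m[:105]=0; m[310:]=0; m[:,:210]=0; m[:,545:]=0; m[290:,300:350]=0
n,l,st,ce=cv2.connectedComponentsWithStats(m); keep=np.isin(l,[i for i in range(1,n) if st[i][4]>300])
h=cv2.convexHull(np.argwhere(keep)[:,::-1].astype(np.int32))[:,0]
P=plane(c,h,90)[:,:2]; print(cv2.minAreaRect(P.astype(np.float32)))
# side lines: left and right (constant box y), bottom rim edge (constant box x)
u=np.array([np.cos(.1745),np.sin(.1745)]);v=np.array([-u[1],u[0]])
print('bx range',np.sort(P@u)[[0,1,-2,-1]],'by',np.sort(P@v)[[0,1,-2,-1]])
xb=np.sort(P@u)[0]+65; yb=(np.min(P@v)+np.max(P@v))/2
C=xb*u+yb*v; print('center',C,'slot',C+30*v)
for q in blobs(im,(0,0,150),(60,60,255),20,(300,145,355,185)):
  print(q[0],q[1]); 
print('ears mid',plane(c,[(312,166.5),(342,166.5)],57), plane(c,(327,166.5),57)[0,:2]@np.c_[u,v], (C+30*v)@np.c_[u,v])
rect('wrist',(6,120,60),(20,255,255),bot.state()['ee_pos'][2]+36.3,amin=100)
"
```

```text
[ 508.65 -235.5   160.72]
((516.82177734375, -266.4986877441406), (133.21099853515625, 190.5317840576172), 10.108026504516602)
bx range [395.95 396.12 529.26 529.37] by [-447.42 -447.42 -256.85 -256.82]
center [ 515.09 -266.75] slot [ 509.88 -237.2 ]
[306 155  42  23 554] [326.22 164.67]
ears mid [[ 536.5  -221.67   57.  ]
 [ 540.22 -243.04   57.  ]] [ 489.84 -322.3 ] [ 460.95 -322.12]
wrist [310, 267, 24, 112, 2514] [321.7 321. ] ctr [ 506.6 -235.2] size [47.5  8.2] ang 9.74
```

Call:
{"method": "play_rows", "body": {"commands": [{"x":0,"y":2,"z":1.5,"rx":-0.002,"ry":-0.004,"rz":0.005,"fingers":1},{"x":0,"y":1,"z":0.5,"rx":-0.002,"ry":-0.004,"rz":0.005,"fingers":1},{"x":0,"y":0,"z":0,"rx":0,"ry":0,"rz":0,"fingers":1},{"x":0,"y":0,"z":0,"rx":0,"ry":0,"rz":0,"fingers":1}], "force": 50}}

```text
time: 6.17
ee_pos: [513.8, -235.1, 162.0]
tcp_rot: [1.077, 1.287, -1.075]
wrist_force: [-0.8, 0.5, -1.3]
width: 0.13
```

```bash
python3 -c "
from h import *
plan((512,-237.1,115),0.1745,n=2)"
```

```text
pos [ 513.8 -235.1  162. ] dist [ -1.8  -2.  -47. ] rot [ 0.005  0.001 -0.002] n 2 perrot [ 0.0024  0.0004 -0.0009]
   [23.5 -1.1  0.8]
```

Call:
{"method": "play_rows", "body": {"commands": [{"x":4,"y":-1.5,"z":1.5,"rx":0.003,"ry":0,"rz":0,"fingers":1},{"x":10,"y":0,"z":0,"rx":0,"ry":0,"rz":0,"fingers":1},{"x":10,"y":0,"z":0,"rx":0,"ry":0,"rz":0,"fingers":1},{"x":10,"y":0,"z":0,"rx":0,"ry":0,"rz":0,"fingers":1},{"x":5,"y":0,"z":0,"rx":0,"ry":0,"rz":0,"fingers":1},{"x":0,"y":0,"z":0,"rx":0,"ry":0,"rz":0,"fingers":1},{"x":0,"y":0,"z":0,"rx":0,"ry":0,"rz":0,"fingers":1}], "force": 50}}

```text
time: 6.75
ee_pos: [511.8, -236.6, 117.9]
tcp_rot: [1.079, 1.287, -1.078]
wrist_force: [0.2, -0.2, -0.7]
width: 0.132
```

```bash
python3 -c "
from h import *
plan((512,-237.1,104),0.1745,n=2)"
```

```text
pos [ 511.8 -236.6  117.9] dist [  0.2  -0.5 -13.9] rot [ 0.001 -0.    -0.001] n 2 perrot [ 0.0007 -0.0002 -0.0003]
   [6.9 0.1 0.3]
```

Call:
{"method": "play_rows", "body": {"commands": [{"x":5,"y":0,"z":0.4,"rx":0,"ry":0,"rz":0,"fingers":1},{"x":5,"y":0,"z":0,"rx":0,"ry":0,"rz":0,"fingers":1},{"x":5,"y":0,"z":0,"rx":0,"ry":0,"rz":0,"fingers":1},{"x":5,"y":0,"z":0,"rx":0,"ry":0,"rz":0,"fingers":1},{"x":5,"y":0,"z":0,"rx":0,"ry":0,"rz":0,"fingers":1},{"x":3,"y":0,"z":0,"rx":0,"ry":0,"rz":0,"fingers":1},{"x":0,"y":0,"z":0,"rx":0,"ry":0,"rz":0,"fingers":1}], "force": 50}}

```text
time: 7.33
ee_pos: [512.3, -237.4, 87.2]
tcp_rot: [1.079, 1.286, -1.078]
wrist_force: [-0.8, 0.4, -1.1]
width: 0.131
```

```bash
python3 -c "
from h import *
plan((512,-237.1,43.7),0.1745,n=2)"
```

```text
pos [ 512.3 -237.4   87.2] dist [ -0.3   0.3 -43.5] rot [ 0.001  0.    -0.001] n 2 perrot [ 0.0007  0.0001 -0.0006]
   [21.7 -0.1 -0.2]
```

No contact; the foot is in the flare. I continue into the slot.

Call:
{"method": "play_rows", "body": {"commands": [{"x":5,"y":0,"z":0,"rx":0,"ry":0,"rz":0,"fingers":1},{"x":5,"y":0,"z":0,"rx":0,"ry":0,"rz":0,"fingers":1},{"x":5,"y":0,"z":0,"rx":0,"ry":0,"rz":0,"fingers":1},{"x":5,"y":0,"z":0,"rx":0,"ry":0,"rz":0,"fingers":1},{"x":5,"y":0,"z":0,"rx":0,"ry":0,"rz":0,"fingers":1},{"x":0,"y":0,"z":0,"rx":0,"ry":0,"rz":0,"fingers":1}], "force": 50}}

```text
time: 7.83
ee_pos: [512.6, -237.5, 59.8]
tcp_rot: [1.079, 1.286, -1.078]
wrist_force: [-0.2, 0.5, -1.3]
width: 0.134
```

Call:
{"method": "play_rows", "body": {"commands": [{"x":4,"y":0,"z":0,"rx":0,"ry":0,"rz":0,"fingers":1},{"x":4,"y":0,"z":0,"rx":0,"ry":0,"rz":0,"fingers":1},{"x":4,"y":0,"z":0,"rx":0,"ry":0,"rz":0,"fingers":1},{"x":1.5,"y":0,"z":0,"rx":0,"ry":0,"rz":0,"fingers":1},{"x":0,"y":0,"z":0,"rx":0,"ry":0,"rz":0,"fingers":1}], "force": 50}}

```text
time: 8.25
ee_pos: [512.6, -237.5, 44.6]
tcp_rot: [1.079, 1.286, -1.078]
wrist_force: [0.5, 0.5, -0.8]
width: 0.134
```

Call:
{"method": "play_rows", "body": {"commands": [{"x":1,"y":0,"z":0,"rx":0,"ry":0,"rz":0,"fingers":1},{"x":1,"y":0,"z":0,"rx":0,"ry":0,"rz":0,"fingers":1},{"x":0,"y":0,"z":0,"rx":0,"ry":0,"rz":0,"fingers":1}], "force": 50}}

```text
time: 8.5
ee_pos: [512.8, -237.7, 43.9]
tcp_rot: [1.079, 1.285, -1.078]
wrist_force: [0.9, -0.4, -1.2]
width: 0.135
```

Call:
{"method": "play_rows", "body": {"commands": [{"x":1.5,"y":0,"z":0,"rx":0,"ry":0,"rz":0,"fingers":1},{"x":1.5,"y":0,"z":0,"rx":0,"ry":0,"rz":0,"fingers":1},{"x":1,"y":0,"z":0,"rx":0,"ry":0,"rz":0,"fingers":1},{"x":0,"y":0,"z":0,"rx":0,"ry":0,"rz":0,"fingers":1}], "force": 50}}

```text
time: 8.83
ee_pos: [513.2, -238.0, 43.9]
tcp_rot: [1.078, 1.283, -1.077]
wrist_force: [0.6, -1.0, -1.4]
width: 0.133
```

The height reads 43.9 against 43.7 expected for home, and it no longer descends. I release by a small opening.

Call:
{"method": "play_rows", "body": {"commands": [{"x":0,"y":0,"z":0,"rx":0,"ry":0,"rz":0,"fingers":0.8},{"x":0,"y":0,"z":0,"rx":0,"ry":0,"rz":0,"fingers":0.7},{"x":0,"y":0,"z":0,"rx":0,"ry":0,"rz":0,"fingers":0.65},{"x":0,"y":0,"z":0,"rx":0,"ry":0,"rz":0,"fingers":0.65},{"x":0,"y":0,"z":0,"rx":0,"ry":0,"rz":0,"fingers":0.65},{"x":0,"y":0,"z":0,"rx":0,"ry":0,"rz":0,"fingers":0.65}], "force": 50}}

```text
time: 9.33
ee_pos: [514.1, -238.6, 43.7]
tcp_rot: [1.078, 1.281, -1.076]
wrist_force: [-0.2, -0.3, -0.5]
width: 0.349
```

Call:
{"method": "play_rows", "body": {"commands": [{"x":-10,"y":0,"z":0,"rx":0,"ry":0,"rz":0,"fingers":0.65},{"x":-20,"y":0,"z":0,"rx":0,"ry":0,"rz":0,"fingers":0.65},{"x":-25,"y":0,"z":0,"rx":0,"ry":0,"rz":0,"fingers":0.65},{"x":-35,"y":0,"z":0,"rx":0,"ry":0,"rz":0,"fingers":0.65},{"x":-40,"y":0,"z":0,"rx":0,"ry":0,"rz":0,"fingers":0.65},{"x":-40,"y":0,"z":0,"rx":0,"ry":0,"rz":0,"fingers":0.65},{"x":-15,"y":0,"z":0,"rx":0,"ry":0,"rz":0,"fingers":0.65},{"x":0,"y":0,"z":0,"rx":0,"ry":0,"rz":0,"fingers":0.65}], "force": 50}}

```text
time: 10.0
ee_pos: [510.6, -236.5, 238.9]
tcp_rot: [1.079, 1.287, -1.078]
wrist_force: [0.5, -0.7, -0.7]
width: 0.349
```

Run:
```python
from h import *
rect("wrist",(6,120,60),(20,255,255),80,amin=100,save="pics/w7.png")
for zz in (80,): 
  rect("scene",(6,120,60),(20,255,255),zz,roi=(195,175,275,240))
c=cal("scene")
plan((485,262,200),0.07,n=14)
```

```text
wrist [614, 142, 26, 61, 1162] [628.7 171.6] ctr [ 570.7 -501.6] size [56.6 21.6] ang 25.34
wrist [320, 164, 9, 50, 450] [324.  188.5] ctr [ 511.4 -237.7] size [45.5  7.4] ang 10.06
scene [243, 194, 4, 13, 45] [244.3 200. ] ctr [ 512.3 -237.4] size [45.7  8.8] ang 9.39
pos [ 509.6 -235.9  235.5] dist [-24.6 497.9 -35.5] rot [ 0.106 -0.002  0.002] n 14 perrot [ 0.0076 -0.0002  0.0002]
   [  2.6   4.5 -35.3]
   [  2.6   4.2 -35.3]
   [  2.6   4.  -35.4]
   [  2.6   3.7 -35.4]
   [  2.6   3.4 -35.4]
   [  2.6   3.2 -35.5]
   [  2.6   2.9 -35.5]
   [  2.6   2.6 -35.5]
   [  2.6   2.4 -35.5]
   [  2.6   2.1 -35.5]
   [  2.6   1.8 -35.6]
   [  2.5   1.5 -35.6]
   [  2.5   1.3 -35.6]
   [  2.5   1.  -35.6]
```

The cassette stripe stands at (511.4,-237.7) against the slot at (510.1,-237.4), at the right height and with the right yaw. On to the lids.

Call:
{"method": "play_rows", "body": {"commands": [{"x":0,"y":4,"z":-25,"rx":-0.0,"ry":0,"rz":0,"fingers":0.65},{"x":0,"y":4,"z":-38,"rx":0.01,"ry":0,"rz":0,"fingers":0.5},{"x":0,"y":4,"z":-38,"rx":0.01,"ry":0,"rz":0,"fingers":0.5},{"x":0,"y":4,"z":-38,"rx":0.01,"ry":0,"rz":0,"fingers":0.5},{"x":0,"y":3,"z":-38,"rx":0.01,"ry":0,"rz":0,"fingers":0.5},{"x":0,"y":3,"z":-38,"rx":0.01,"ry":0,"rz":0,"fingers":0.5},{"x":0,"y":3,"z":-38,"rx":0.01,"ry":0,"rz":0,"fingers":0.5},{"x":0,"y":2,"z":-38,"rx":0.01,"ry":0,"rz":0,"fingers":0.5}], "force": 60}}

```text
time: 10.77
ee_pos: [485.1, 61.5, 218.7]
tcp_rot: [1.138, 1.274, -1.162]
wrist_force: [0.3, 0.0, 0.6]
width: 0.503
```

Call:
{"method": "play_rows", "body": {"commands": [{"x":0,"y":1,"z":-38,"rx":0.01,"ry":0,"rz":0,"fingers":0.5},{"x":0,"y":1,"z":-38,"rx":0.01,"ry":0,"rz":0,"fingers":0.5},{"x":0,"y":1,"z":-38,"rx":0.01,"ry":0,"rz":0,"fingers":0.5},{"x":0,"y":1,"z":-38,"rx":0.0,"ry":0,"rz":0,"fingers":0.5},{"x":0,"y":0,"z":-25,"rx":0.0,"ry":0,"rz":0,"fingers":0.5},{"x":0,"y":0,"z":0,"rx":0,"ry":0,"rz":0,"fingers":0.5},{"x":0,"y":0,"z":0,"rx":0,"ry":0,"rz":0,"fingers":0.5}], "force": 60}}

```text
time: 11.35
ee_pos: [466.6, 179.4, 208.0]
tcp_rot: [1.098, 1.381, -1.092]
wrist_force: [0.0, -0.8, -0.2]
width: 0.505
```

Run:
```python
from h import *
s=bot.state(); print(s["ee_pos"])
rect("wrist",(0,0,175),(180,60,255),18,amin=3000,save="pics/w8.png")
rect("wrist",(0,150,60),(6,255,255),70,amin=50)
rect("wrist",(174,150,60),(180,255,255),70,amin=50)
```

```text
[466.58651418 179.37000216 208.02065151]
wrist [144, 39, 232, 182, 21086] [276.9 110.8] ctr [486.1 262.5] size [148.6 208.4] ang 3.87
wrist [231, 115, 32, 51, 1073] [245.2 139.9] ctr [491.  257.3] size [41.1 24.8] ang 3.55
wrist [263, 321, 15, 31, 156] [269.7 335.9] ctr [298.  213.9] size [ 8.  39.6] ang 85.32
```

View pics/w8.png

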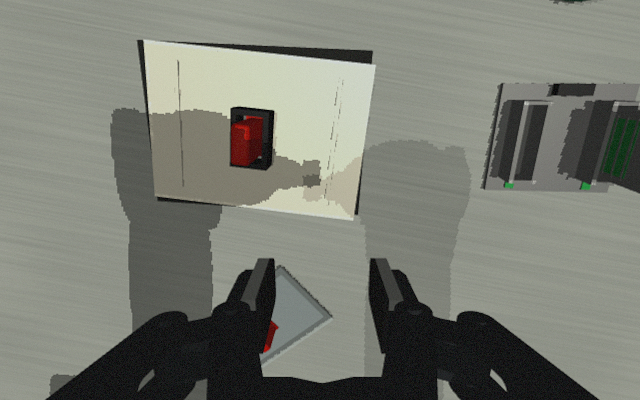

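White lid outline: centre (486.1,262.5), size 148.6x208.4 as given, yaw 3.9 deg; the red handle stands at (245,140). I approach above it.

```bash
python3 -c "
from h import *
plan((486.1,262.5,110),0.0675,n=5)"
```

```text
pos [467.3 178.7 208.8] dist [ 18.8  83.8 -98.8] rot [ 0.104 -0.07   0.058] n 5 perrot [ 0.0209 -0.0139  0.0117]
   [ 20.5   7.7 -14.4]
   [ 20.4   7.1 -14.8]
   [ 20.2   6.6 -15.3]
   [ 20.1   6.  -15.7]
   [ 19.9   5.4 -16.1]
```

Call:
{"method": "play_rows", "body": {"commands": [{"x":20.5,"y":7.5,"z":-14.5,"rx":0.022,"ry":-0.015,"rz":0.012,"fingers":0.5},{"x":20.5,"y":7,"z":-15,"rx":0.022,"ry":-0.015,"rz":0.012,"fingers":0.5},{"x":20,"y":6.5,"z":-15,"rx":0.022,"ry":-0.015,"rz":0.012,"fingers":0.5},{"x":20,"y":6,"z":-15.5,"rx":0.022,"ry":-0.015,"rz":0.012,"fingers":0.5},{"x":18,"y":5.5,"z":-16,"rx":0.022,"ry":-0.015,"rz":0.012,"fingers":0.5},{"x":0,"y":0,"z":0,"rx":0,"ry":0,"rz":0,"fingers":0.5},{"x":0,"y":0,"z":0,"rx":0,"ry":0,"rz":0,"fingers":0.5}], "force": 60}}

```text
time: 12.08
ee_pos: [501.3, 177.6, 113.1]
tcp_rot: [1.128, 1.327, -1.054]
wrist_force: [0.8, -0.7, -0.4]
width: 0.503
```

```bash
python3 -c "
from h import *
plan((486.1,262.5,110),0.0675,n=4)"
```

```text
pos [501.3 177.6 113.1] dist [-15.2  84.9  -3.1] rot [ 0.101 -0.06  -0.004] n 4 perrot [ 0.0252 -0.015  -0.0009]
   [  2.1  -0.2 -21.5]
   [  1.7  -0.7 -21.5]
   [  1.4  -1.3 -21.5]
   [  1.1  -1.8 -21.5]
```

```bash
python3 -c "
from h import *
s=bot.state(); print(s['joint_pos'],s['qd'],s['moment'],R.from_rotvec(s['tcp_rot']).as_matrix().round(3))"
```

```text
[ 0.16710283  0.3955914  -0.42284041  0.74587947  0.05973566  3.14062698] [-0.01689375  0.01695241 -0.01867168 -0.01674968 -0.00468504 -0.00024525] [-0.06406049  0.03479752  0.00874451] [[-0.004  0.986  0.167]
 [ 0.06   0.167 -0.984]
 [-0.998  0.007 -0.06 ]]
```

Joint 6 has reached its limit, which blocks the motion. I turn the tool half a turn the other way for the same grasp.

Call:
{"method": "play_rows", "body": {"commands": [{"x":-10,"y":0,"z":0,"rx":-0.12,"ry":0,"rz":0,"fingers":0.5},{"x":-10,"y":0,"z":0,"rx":-0.12,"ry":0,"rz":0,"fingers":0.5},{"x":-10,"y":0,"z":0,"rx":-0.12,"ry":0,"rz":0,"fingers":0.5},{"x":0,"y":0,"z":0,"rx":-0.12,"ry":0,"rz":0,"fingers":0.5},{"x":0,"y":0,"z":0,"rx":-0.12,"ry":0,"rz":0,"fingers":0.5},{"x":0,"y":0,"z":0,"rx":-0.12,"ry":0,"rz":0,"fingers":0.5},{"x":0,"y":0,"z":0,"rx":-0.12,"ry":0,"rz":0,"fingers":0.5},{"x":0,"y":0,"z":0,"rx":-0.12,"ry":0,"rz":0,"fingers":0.5}], "force": 60}}

```text
time: 12.75
ee_pos: [504.4, 171.4, 154.6]
tcp_rot: [0.367, 1.555, -0.273]
wrist_force: [0.4, 0.1, -0.1]
width: 0.499
```

Call:
{"method": "play_rows", "body": {"commands": [{"x":0,"y":0,"z":0,"rx":-0.12,"ry":0,"rz":0,"fingers":0.5},{"x":0,"y":0,"z":0,"rx":-0.12,"ry":0,"rz":0,"fingers":0.5},{"x":0,"y":0,"z":0,"rx":-0.12,"ry":0,"rz":0,"fingers":0.5},{"x":0,"y":0,"z":0,"rx":-0.12,"ry":0,"rz":0,"fingers":0.5},{"x":0,"y":0,"z":0,"rx":-0.12,"ry":0,"rz":0,"fingers":0.5},{"x":0,"y":0,"z":0,"rx":-0.12,"ry":0,"rz":0,"fingers":0.5},{"x":0,"y":0,"z":0,"rx":-0.12,"ry":0,"rz":0,"fingers":0.5},{"x":0,"y":0,"z":0,"rx":-0.12,"ry":0,"rz":0,"fingers":0.5}]}}

```text
time: 13.42
ee_pos: [508.5, 167.7, 167.7]
tcp_rot: [-0.42, 1.486, 0.504]
wrist_force: [-0.9, 0.6, -0.6]
width: 0.497
```

Call:
{"method": "play_rows", "body": {"commands": [{"x":0,"y":0,"z":0,"rx":-0.12,"ry":0,"rz":0,"fingers":0.5},{"x":0,"y":0,"z":0,"rx":-0.12,"ry":0,"rz":0,"fingers":0.5},{"x":0,"y":0,"z":0,"rx":-0.12,"ry":0,"rz":0,"fingers":0.5},{"x":0,"y":0,"z":0,"rx":-0.12,"ry":0,"rz":0,"fingers":0.5},{"x":0,"y":0,"z":0,"rx":-0.12,"ry":0,"rz":0,"fingers":0.5},{"x":0,"y":0,"z":0,"rx":-0.12,"ry":0,"rz":0,"fingers":0.5},{"x":0,"y":0,"z":0,"rx":-0.1,"ry":0,"rz":0,"fingers":0.5},{"x":0,"y":0,"z":0,"rx":0,"ry":0,"rz":0,"fingers":0.5}]}}

```text
time: 14.08
ee_pos: [512.1, 164.0, 180.5]
tcp_rot: [-1.085, 1.2, 1.129]
wrist_force: [-0.2, -0.8, -0.2]
width: 0.497
```

```bash
python3 -c "
from h import *
print(bot.state()['joint_pos'])
plan((486.1,262.5,130),0.0675,mode=0)"
```

```text
[ 0.14035062  0.31219503 -0.35231905  0.86895264  0.05644875  0.26433577]
pos [512.1 164.  180.5] dist [-26.   98.5 -50.5] rot [-0.19   0.062  0.027] n 3 perrot [-0.0635  0.0207  0.0091]
   [18.6 13.  30.4]
   [18.  10.9 31.5]
   [17.5  8.7 32.5]
```

Call:
{"method": "play_rows", "body": {"commands": [{"x":16,"y":9,"z":22,"rx":-0.045,"ry":0.015,"rz":0.007,"fingers":0.5},{"x":14,"y":8,"z":24,"rx":-0.045,"ry":0.015,"rz":0.007,"fingers":0.5},{"x":12,"y":7,"z":25,"rx":-0.045,"ry":0.015,"rz":0.007,"fingers":0.5},{"x":8,"y":6,"z":26,"rx":-0.045,"ry":0.015,"rz":0.007,"fingers":0.5},{"x":0,"y":0,"z":0,"rx":0,"ry":0,"rz":0,"fingers":0.5},{"x":0,"y":0,"z":0,"rx":0,"ry":0,"rz":0,"fingers":0.5}], "force": 60}}

```text
time: 14.58
ee_pos: [493.1, 265.8, 140.1]
tcp_rot: [-1.243, 1.182, 1.233]
wrist_force: [-0.2, 0.7, -0.2]
width: 0.499
```

```bash
python3 -c "
from h import *
plan((486.1,262.5,115),0.0675,mode=0,n=2)"
```

```text
pos [493.1 265.8 140.1] dist [ -7.   -3.3 -25.1] rot [-0.027  0.     0.009] n 2 perrot [-0.0133  0.0001  0.0046]
   [12.5  3.7 -1.5]
   [12.5  3.6 -1.5]
```

Call:
{"method": "play_rows", "body": {"commands": [{"x":12,"y":3,"z":-1,"rx":-0.013,"ry":0,"rz":0.004,"fingers":0.5},{"x":12,"y":3,"z":-1,"rx":-0.012,"ry":0,"rz":0.004,"fingers":0.5},{"x":0,"y":0,"z":0,"rx":0,"ry":0,"rz":0,"fingers":0.5},{"x":0,"y":0,"z":0,"rx":0,"ry":0,"rz":0,"fingers":0.5}], "force": 60}}

```text
time: 14.92
ee_pos: [488.0, 261.1, 115.7]
tcp_rot: [-1.255, 1.177, 1.252]
wrist_force: [-1.0, 0.5, 0.3]
width: 0.498
```

```bash
python3 -c "
from h import *
rect('wrist',(0,150,60),(6,255,255),70,amin=300,save='pics/w9.png')
rect('wrist',(0,0,175),(180,60,255),18,amin=3000)
plan((486.1,262.5,46),0.0675,mode=0,n=5)"
```

```text
wrist [310, 190, 27, 70, 1277] [323.  226.1] ctr [480.6 262.3] size [42.8 15.6] ang 3.48
wrist [167, 103, 302, 197, 36792] [295.9 193. ] ctr [486.8 262.4] size [148.1 208.4] ang 3.93
pos [488.1 261.3 115.9] dist [ -2.    1.2 -69.9] rot [-0.007  0.001  0.003] n 5 perrot [-0.0013  0.0001  0.0006]
   [14.   0.4  0.3]
```

View pics/w9.png

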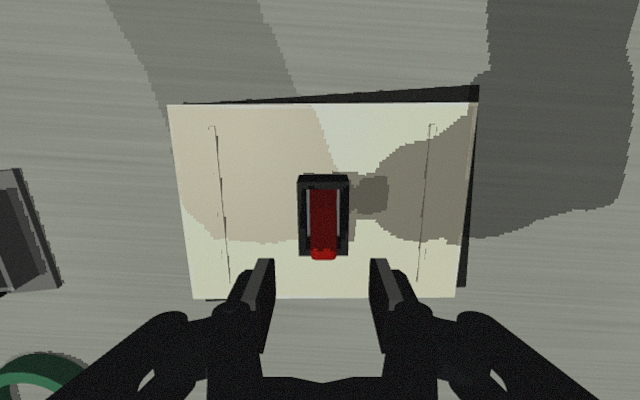

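Lid and handle are lined up between the fingers, with the handle at (323,220). I descend.

Call:
{"method": "play_rows", "body": {"commands": [{"x":8,"y":1.5,"z":1,"rx":-0.005,"ry":0,"rz":0.002,"fingers":0.55},{"x":15,"y":0,"z":0,"rx":0,"ry":0,"rz":0,"fingers":0.55},{"x":15,"y":0,"z":0,"rx":0,"ry":0,"rz":0,"fingers":0.55},{"x":15,"y":0,"z":0,"rx":0,"ry":0,"rz":0,"fingers":0.55},{"x":8,"y":0,"z":0,"rx":0,"ry":0,"rz":0,"fingers":0.55},{"x":0,"y":0,"z":0,"rx":0,"ry":0,"rz":0,"fingers":0.55},{"x":0,"y":0,"z":0,"rx":0,"ry":0,"rz":0,"fingers":0.55}], "force": 60}}

```text
time: 15.6
ee_pos: [489.2, 261.4, 53.2]
tcp_rot: [-1.256, 1.173, 1.253]
wrist_force: [-0.1, -0.1, -0.4]
width: 0.45
```

```bash
python3 -c "
from h import *
plan((486.3,262.5,47),0.0675,mode=0,n=2)"
```

```text
pos [489.2 261.4  53.2] dist [-2.9  1.1 -6.2] rot [-0.005  0.002  0.005] n 2 perrot [-0.0023  0.0011  0.0026]
   [3.1 1.4 0.7]
```

Call:
{"method": "play_rows", "body": {"commands": [{"x":3,"y":2,"z":1,"rx":-0.003,"ry":0.001,"rz":0.003,"fingers":0.55},{"x":3,"y":1,"z":0.5,"rx":-0.002,"ry":0.001,"rz":0.002,"fingers":0.55},{"x":1,"y":0,"z":0,"rx":0,"ry":0,"rz":0,"fingers":0.6},{"x":0,"y":0,"z":0,"rx":0,"ry":0,"rz":0,"fingers":0.7},{"x":0,"y":0,"z":0,"rx":0,"ry":0,"rz":0,"fingers":0.75}], "force": 80}}

```text
time: 16.02
ee_pos: [487.4, 263.5, 47.9]
tcp_rot: [-1.26, 1.173, 1.258]
wrist_force: [0.1, 0.5, 0.4]
width: 0.253
```

```bash
python3 -c "
from h import *
plan((486.3,262.5,47),0.0675,mode=0,n=2)"
```

```text
pos [487.4 263.5  47.9] dist [-1.1 -1.  -0.9] rot [0.001 0.001 0.003] n 2 perrot [0.0005 0.0006 0.0016]
   [ 0.4  0.6 -0.5]
```

Call:
{"method": "play_rows", "body": {"commands": [{"x":0.5,"y":0,"z":-1,"rx":0,"ry":0,"rz":0.002,"fingers":0.8},{"x":0,"y":0,"z":0,"rx":0,"ry":0,"rz":0,"fingers":1},{"x":0,"y":0,"z":0,"rx":0,"ry":0,"rz":0,"fingers":1},{"x":0,"y":0,"z":0,"rx":0,"ry":0,"rz":0,"fingers":1},{"x":0,"y":0,"z":0,"rx":0,"ry":0,"rz":0,"fingers":1}], "force": 100}}

```text
time: 16.43
ee_pos: [487.7, 262.4, 48.1]
tcp_rot: [-1.259, 1.174, 1.259]
wrist_force: [-0.8, -0.4, -0.3]
width: 0.165
```

Call:
{"method": "play_rows", "body": {"commands": [{"x":-4,"y":0,"z":0,"rx":0,"ry":0,"rz":0,"fingers":1},{"x":-6,"y":0,"z":0,"rx":0,"ry":0,"rz":0,"fingers":1},{"x":-8,"y":0,"z":0,"rx":0,"ry":0,"rz":0,"fingers":1},{"x":-8,"y":0,"z":0,"rx":0,"ry":0,"rz":0,"fingers":1},{"x":-4,"y":0,"z":0,"rx":0,"ry":0,"rz":0,"fingers":1},{"x":0,"y":0,"z":0,"rx":0,"ry":0,"rz":0,"fingers":1}]}}

```text
time: 16.93
ee_pos: [485.5, 261.7, 79.3]
tcp_rot: [-1.258, 1.178, 1.262]
wrist_force: [0.1, 0.2, -4.8]
width: 0.162
```

```bash
python3 -c "
from h import *
s=bot.state(); print(s['width']*85,s['wrist_force'],s['moment']); 
plan((486.3,262.5,220),0.0675,mode=0,n=8)"
```

```text
13.792262431275129 [ 0.1399142   0.15659144 -4.75063682] [-0.08334663 -0.03069654 -0.0101886 ]
pos [485.5 261.7  79.3] dist [  0.8   0.8 140.7] rot [ 0.001  0.    -0.003] n 8 perrot [ 0.0001  0.     -0.0004]
   [-17.6  -0.1   0.1]
```

Both lids are lifted together (4.8 N). I raise and travel to the box smoothly.

Call:
{"method": "play_rows", "body": {"commands": [{"x":-10,"y":0,"z":0,"rx":0,"ry":0,"rz":0,"fingers":1},{"x":-18,"y":0,"z":0,"rx":0,"ry":0,"rz":0,"fingers":1},{"x":-22,"y":0,"z":0,"rx":0,"ry":0,"rz":0,"fingers":1},{"x":-22,"y":0,"z":0,"rx":0,"ry":0,"rz":0,"fingers":1},{"x":-20,"y":0,"z":0,"rx":0,"ry":0,"rz":0,"fingers":1},{"x":-12,"y":0,"z":0,"rx":0,"ry":0,"rz":0,"fingers":1},{"x":-5,"y":0,"z":0,"rx":0,"ry":0,"rz":0,"fingers":1},{"x":0,"y":0,"z":0,"rx":0,"ry":0,"rz":0,"fingers":1}], "force": 100}}

```text
time: 17.6
ee_pos: [484.2, 261.1, 196.6]
tcp_rot: [-1.258, 1.18, 1.263]
wrist_force: [0.9, -0.1, -3.8]
width: 0.16
```

```bash
python3 -c "
from h import *
z=bot.state()['ee_pos'][2]
rect('wrist',(0,0,165),(180,60,255),z-30,amin=2000,save='pics/w10.png')
plan((515,-266.9,195),0.1745,mode=0,n=22)"
```

```text
wrist [106, 105, 372, 239, 46330] [249.5 186.1] ctr [478.  247.5] size [136.4 181.2] ang 4.13
pos [484.1 261.1 196. ] dist [  30.9 -528.    -1. ] rot [-0.106 -0.    -0.005] n 22 perrot [-0.0048 -0.     -0.0002]
   [  0.1   0.2 -24. ]
   [  0.1   0.4 -24. ]
   [  0.1   0.5 -24. ]
   [  0.1   0.6 -24. ]
   [  0.1   0.7 -24. ]
   [  0.1   0.8 -24. ]
   [  0.1   0.9 -24. ]
   [  0.1   1.1 -24. ]
   [  0.1   1.2 -24. ]
   [  0.1   1.3 -24. ]
   [  0.1   1.4 -24. ]
   [  0.1   1.5 -24. ]
   [  0.1   1.6 -24. ]
   [  0.1   1.7 -24. ]
   [  0.1   1.9 -24. ]
   [  0.1   2.  -24. ]
   [  0.1   2.1 -23.9]
   [  0.1   2.2 -23.9]
   [  0.    2.3 -23.9]
   [  0.    2.4 -23.9]
   [  0.    2.6 -23.9]
   [  0.    2.7 -23.9]
```

Call:
{"method": "play_rows", "body": {"commands": [{"x":0,"y":0,"z":-8,"rx":0,"ry":0,"rz":0,"fingers":1},{"x":0,"y":0,"z":-16,"rx":-0.005,"ry":0,"rz":0,"fingers":1},{"x":0,"y":0,"z":-24,"rx":-0.005,"ry":0,"rz":0,"fingers":1},{"x":0,"y":0.5,"z":-28,"rx":-0.005,"ry":0,"rz":0,"fingers":1},{"x":0,"y":0.5,"z":-28,"rx":-0.005,"ry":0,"rz":0,"fingers":1},{"x":0,"y":0.5,"z":-28,"rx":-0.005,"ry":0,"rz":0,"fingers":1},{"x":0,"y":0.5,"z":-28,"rx":-0.005,"ry":0,"rz":0,"fingers":1},{"x":0,"y":0.5,"z":-28,"rx":-0.005,"ry":0,"rz":0,"fingers":1}], "force": 100}}

```text
time: 18.32
ee_pos: [491.4, 67.5, 186.9]
tcp_rot: [-1.286, 1.168, 1.309]
wrist_force: [0.7, -0.2, -5.0]
width: 0.164
```

```bash
python3 -c "
from h import *
plan((515,-266.9,195),0.1745,mode=0,n=13)"
```

```text
pos [491.4  67.5 186.9] dist [  23.6 -334.4    8.1] rot [-0.058  0.    -0.02 ] n 13 perrot [-0.0045  0.     -0.0015]
   [ -0.6   1.2 -25.8]
   [ -0.6   1.3 -25.8]
   [ -0.6   1.4 -25.7]
   [ -0.6   1.5 -25.7]
   [ -0.6   1.6 -25.7]
   [ -0.6   1.8 -25.7]
   [ -0.6   1.9 -25.7]
   [ -0.6   2.  -25.7]
   [ -0.6   2.1 -25.7]
   [ -0.6   2.2 -25.7]
   [ -0.6   2.3 -25.7]
   [ -0.6   2.4 -25.7]
   [ -0.6   2.6 -25.7]
```

Call:
{"method": "play_rows", "body": {"commands": [{"x":-3,"y":1,"z":-28,"rx":-0.005,"ry":0,"rz":-0.002,"fingers":1},{"x":-2,"y":1.5,"z":-28,"rx":-0.005,"ry":0,"rz":-0.002,"fingers":1},{"x":-2,"y":1.5,"z":-28,"rx":-0.005,"ry":0,"rz":-0.002,"fingers":1},{"x":-2,"y":1.5,"z":-28,"rx":-0.005,"ry":0,"rz":-0.002,"fingers":1},{"x":-2,"y":2,"z":-28,"rx":-0.005,"ry":0,"rz":-0.002,"fingers":1},{"x":-2,"y":2,"z":-28,"rx":-0.005,"ry":0,"rz":-0.002,"fingers":1},{"x":-2,"y":2,"z":-28,"rx":-0.005,"ry":0,"rz":0,"fingers":1},{"x":-2,"y":2,"z":-28,"rx":-0.005,"ry":0,"rz":0,"fingers":1}], "force": 100}}

```text
time: 18.98
ee_pos: [497.3, -169.9, 193.6]
tcp_rot: [-1.307, 1.149, 1.346]
wrist_force: [0.1, 0.6, -4.5]
width: 0.165
```

```bash
python3 -c "
from h import *
plan((515,-266.9,195),0.1745,mode=0,n=5)"
```

```text
pos [ 497.3 -169.9  193.6] dist [ 17.7 -97.    1.4] rot [-0.019  0.007 -0.027] n 5 perrot [-0.0038  0.0014 -0.0054]
   [ -0.4  -0.5 -19.7]
   [ -0.4  -0.4 -19.7]
   [ -0.4  -0.3 -19.7]
   [ -0.3  -0.3 -19.7]
   [ -0.3  -0.2 -19.7]
```

Call:
{"method": "play_rows", "body": {"commands": [{"x":-2,"y":0,"z":-24,"rx":-0.004,"ry":0.001,"rz":-0.005,"fingers":1},{"x":-1,"y":0,"z":-22,"rx":-0.004,"ry":0.001,"rz":-0.005,"fingers":1},{"x":0,"y":0,"z":-18,"rx":-0.004,"ry":0.001,"rz":-0.005,"fingers":1},{"x":0,"y":0,"z":-12,"rx":-0.004,"ry":0.001,"rz":-0.005,"fingers":1},{"x":0,"y":0,"z":-5,"rx":-0.002,"ry":0.001,"rz":-0.003,"fingers":1},{"x":0,"y":0,"z":0,"rx":0,"ry":0,"rz":0,"fingers":1},{"x":0,"y":0,"z":0,"rx":0,"ry":0,"rz":0,"fingers":1}], "force": 100}}

```text
time: 19.57
ee_pos: [503.2, -260.2, 187.8]
tcp_rot: [-1.317, 1.133, 1.344]
wrist_force: [0.2, 0.2, -4.0]
width: 0.167
```

Run:
```python
from h import *
import pickle
s=bot.state(); z=s["ee_pos"][2]; print(z)
for n in("scene","side","wrist"):
    c=cal(n); im=bot.grab_frame(n); pickle.dump((c,im,bot.state()),open(f"p_{n}.pkl","wb")); cv2.imwrite(f"pics/p_{n}.png",im[:,:,::-1])
w=cv2.imread("pics/p_wrist.png"); sc=cv2.resize(cv2.imread("pics/p_scene.png")[140:260,160:320],(800,600))[:300*2]
a=np.zeros((600,800,3),np.uint8); a[:375,:600]=cv2.resize(w,(600,375)); a[375:,:400]=cv2.resize(cv2.imread("pics/p_scene.png")[140:260,150:363],(400,225)); a[375:,400:]=cv2.resize(cv2.imread("pics/p_side.png")[70:205,240:480],(400,225))
cv2.imwrite("pics/combo.png",a)
plan((515.4,-266.9,195),0.1745,mode=0,n=2)
```

```text
187.81041426817765
pos [ 503.8 -259.6  188.4] dist [11.6 -7.3  6.6] rot [-0.009  0.008 -0.014] n 2 perrot [-0.0043  0.0038 -0.0069]
   [-3.4 -5.1 -4.5]
```

View pics/combo.png

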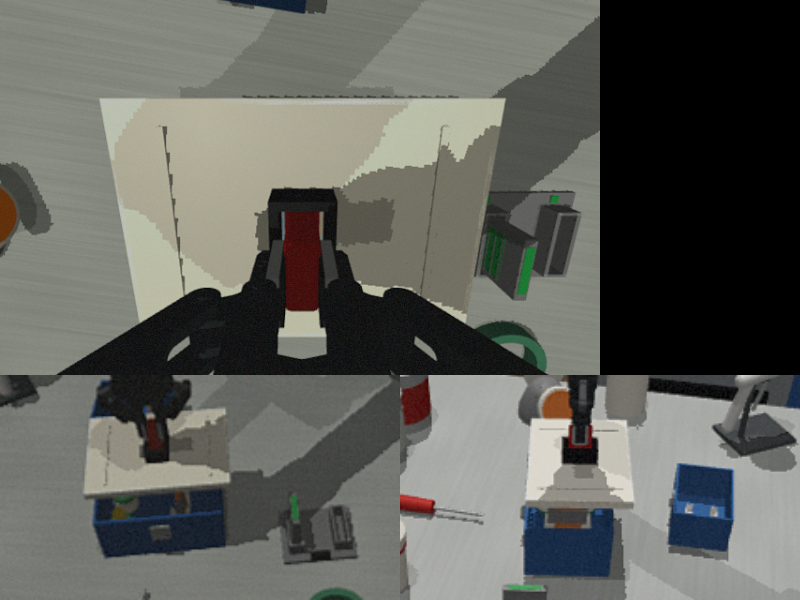

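The wrist, scene and side views show the nested lids held level over the box, slightly short in x. I measure the lid and handle offset relative to the TCP.

Run:
```python
from h import *
import pickle
np.set_printoptions(precision=2,suppress=True)
c,im,s=pickle.load(open("p_wrist.pkl","rb")); p=np.array(s["ee_pos"]); A=R.from_rotvec(s["tcp_rot"]).as_matrix()
yaw=np.arctan2(-A[0,2],A[1,2]); print("tcp",p,"yaw",yaw,"tool x",A[:,0])
# tool offset plane: express rays in tool frame
def tplane(uv,xt):  # intersection with plane tool-x = xt ; returns tool y,z
    d=ray(c,uv)@A; e=(c[1]-p)@A; t=(xt-e[0])/d[:,0]; return (e+d*t[:,None])[:,1:]
hsv=cv2.cvtColor(im,cv2.COLOR_RGB2HSV)
red=(((hsv[...,0]<8)|(hsv[...,0]>172))&(hsv[...,1]>130)&(hsv[...,2]>40)); red[:200]=0; red[340:]=0; red[:,:290]=0; red[:,360:]=0
q=np.argwhere(red)[:,::-1]; top=q[:,1].min(); r=q[q[:,1]<=top+3]; print("red top row",top,r[:,0].min(),r[:,0].max(), q[:,1].max())
print("handle -x end tool yz",tplane([[r[:,0].mean(),top]],6.1), "expected y ~ +17")
print("red bottom(+x top edge)",tplane([[q[:,0].mean(),q[:,1].max()]],-21.9))
white=((hsv[...,1]<70)&(hsv[...,2]>90)).astype(np.uint8)
# edges from gradient along rows/cols
g=cv2.GaussianBlur(cv2.cvtColor(im,cv2.COLOR_RGB2GRAY),(3,3),0).astype(float)
L=[];Rr=[]
for v in range(130,290,5):
    L.append((100+v//99*0+np.argmax(np.diff(g[v,100:160]))+0.5,v))
    Rr.append((490+np.argmin(np.diff(g[v,490:545]))+0.5,v))
T=[(u,95+np.argmax(np.diff(g[95:115,u]))+0.5) for u in range(130,250,5)]
for nm,l in(("L",L),("R",Rr),("T",T)):
    t=tplane(l,30.1); f=np.median(t,0); i=1 if nm!="T" else 0; print(nm,"tool yz median",f,"std",t.std(0))
```

```text
tcp [ 503.76 -259.58  188.4 ] yaw 0.16577495164579317 tool x [-0.01  0.01 -1.  ]
red top row 226 304 339 330
handle -x end tool yz [[21.91  0.87]] expected y ~ +17
red bottom(+x top edge) [[-13.6    0.91]]
L tool yz median [  23.57 -103.25] std [25.47  0.19]
R tool yz median [ 23.5  105.22] std [25.46  5.98]
T tool yz median [ 75.4  -63.73] std [ 0.01 16.67]
```

```bash
python3 -c "
from h import *
plan((518.2,-267.2,180),0.1745,mode=0,n=4)"
```

```text
pos [ 503.8 -259.6  188.4] dist [14.4 -7.6 -8.4] rot [-0.009  0.008 -0.014] n 4 perrot [-0.0022  0.0019 -0.0035]
   [ 2.  -3.3 -2.5]
```

Call:
{"method": "play_rows", "body": {"commands": [{"x":1,"y":-4,"z":-3,"rx":-0.003,"ry":0.002,"rz":-0.004,"fingers":1},{"x":1,"y":-4,"z":-3,"rx":-0.003,"ry":0.002,"rz":-0.004,"fingers":1},{"x":1,"y":-4,"z":-3,"rx":-0.003,"ry":0.002,"rz":-0.004,"fingers":1},{"x":1,"y":-2,"z":-1,"rx":0,"ry":0.002,"rz":-0.002,"fingers":1},{"x":0,"y":0,"z":0,"rx":0,"ry":0,"rz":0,"fingers":1},{"x":0,"y":0,"z":0,"rx":0,"ry":0,"rz":0,"fingers":1}], "force": 100}}

```text
time: 20.22
ee_pos: [522.1, -264.6, 184.5]
tcp_rot: [-1.343, 1.117, 1.339]
wrist_force: [-0.1, -0.0, -5.3]
width: 0.163
```

```bash
python3 -c "
from h import *
plan((518.2,-267.2,155),0.1745,mode=0,n=4)"
```

```text
pos [ 522.1 -264.6  184.5] dist [ -3.9  -2.6 -29.5] rot [ 0.007 -0.001  0.003] n 4 perrot [ 0.0016 -0.0003  0.0007]
   [ 7.4  1.1 -0.5]
```

Call:
{"method": "play_rows", "body": {"commands": [{"x":3,"y":2.5,"z":-1,"rx":0.004,"ry":0,"rz":0.002,"fingers":1},{"x":7,"y":1.5,"z":-1,"rx":0.003,"ry":0,"rz":0.001,"fingers":1},{"x":7,"y":0,"z":0,"rx":0,"ry":0,"rz":0,"fingers":1},{"x":6,"y":0,"z":0,"rx":0,"ry":0,"rz":0,"fingers":1},{"x":3,"y":0,"z":0,"rx":0,"ry":0,"rz":0,"fingers":1},{"x":0,"y":0,"z":0,"rx":0,"ry":0,"rz":0,"fingers":1},{"x":0,"y":0,"z":0,"rx":0,"ry":0,"rz":0,"fingers":1}], "force": 100}}

```text
time: 20.8
ee_pos: [516.9, -267.1, 154.6]
tcp_rot: [-1.334, 1.124, 1.337]
wrist_force: [-0.1, -0.2, -4.4]
width: 0.166
```

```bash
python3 -c "
from h import *
plan((518.2,-267.2,142),0.1745,mode=0,n=4)"
```

```text
pos [ 516.9 -267.1  154.6] dist [  1.3  -0.1 -12.6] rot [-0.002  0.    -0.003] n 4 perrot [-0.0004  0.0001 -0.0006]
   [ 3.1 -0.3 -0.1]
```

Call:
{"method": "play_rows", "body": {"commands": [{"x":3,"y":-1,"z":0,"rx":-0.001,"ry":0,"rz":-0.002,"fingers":1},{"x":4,"y":0,"z":0,"rx":0,"ry":0,"rz":0,"fingers":1},{"x":3,"y":0,"z":0,"rx":0,"ry":0,"rz":0,"fingers":1},{"x":1,"y":0,"z":0,"rx":0,"ry":0,"rz":0,"fingers":1},{"x":0,"y":0,"z":0,"rx":0,"ry":0,"rz":0,"fingers":1}], "force": 100}}

```text
time: 21.22
ee_pos: [518.4, -267.1, 142.8]
tcp_rot: [-1.336, 1.122, 1.336]
wrist_force: [1.1, 0.2, -5.1]
width: 0.162
```

Run:
```python
from h import *
plan((518.2,-267.2,129),0.1745,mode=0,n=4); print(bot.state()["wrist_force"])
a=[cv2.resize(bot.grab_frame(n)[y:y+110,x:x+160],(800,550))[:,:,::-1] for n,x,y in(("scene",160,140),("side",260,80))]
cv2.imwrite("pics/d1.png",np.vstack([cv2.resize(i,(436,300)) for i in a]))
```

```text
pos [ 518.4 -267.1  142.8] dist [ -0.2  -0.1 -13.8] rot [-0.001 -0.     0.   ] n 4 perrot [-0.0002 -0.0001  0.0001]
   [ 3.5  0.1 -0. ]
[ 1.08997551  0.16516712 -5.10703443]
```

Call:
{"method": "play_rows", "body": {"commands": [{"x":2,"y":0,"z":0,"rx":0,"ry":0,"rz":0,"fingers":1},{"x":2,"y":0,"z":0,"rx":0,"ry":0,"rz":0,"fingers":1},{"x":2,"y":0,"z":0,"rx":0,"ry":0,"rz":0,"fingers":1},{"x":2,"y":0,"z":0,"rx":0,"ry":0,"rz":0,"fingers":1},{"x":1,"y":0,"z":0,"rx":0,"ry":0,"rz":0,"fingers":1},{"x":0,"y":0,"z":0,"rx":0,"ry":0,"rz":0,"fingers":1}], "force": 100}}

```text
time: 21.82
ee_pos: [518.9, -267.5, 133.8]
tcp_rot: [-1.338, 1.122, 1.334]
wrist_force: [-0.1, -0.5, -4.6]
width: 0.163
```

Call:
{"method": "play_rows", "body": {"commands": [{"x":1.5,"y":0.5,"z":0,"rx":0,"ry":0,"rz":0,"fingers":1},{"x":1.5,"y":0,"z":0,"rx":0,"ry":0,"rz":0,"fingers":1},{"x":1,"y":0,"z":0,"rx":0,"ry":0,"rz":0,"fingers":1},{"x":0,"y":0,"z":0,"rx":0,"ry":0,"rz":0,"fingers":1}], "force": 100}}

```text
time: 22.15
ee_pos: [518.3, -267.5, 129.3]
tcp_rot: [-1.338, 1.122, 1.334]
wrist_force: [0.1, 0.9, -4.4]
width: 0.164
```

Plug is in the mouth (z 129.3 against 129.1 flush). I make a last gentle press to find contact.

Call:
{"method": "play_rows", "body": {"commands": [{"x":1,"y":0,"z":0,"rx":0,"ry":0,"rz":0,"fingers":1},{"x":1,"y":0,"z":0,"rx":0,"ry":0,"rz":0,"fingers":1},{"x":1,"y":0,"z":0,"rx":0,"ry":0,"rz":0,"fingers":1},{"x":0,"y":0,"z":0,"rx":0,"ry":0,"rz":0,"fingers":1}], "force": 100}}

```text
time: 22.48
ee_pos: [518.5, -267.7, 129.3]
tcp_rot: [-1.339, 1.121, 1.333]
wrist_force: [0.8, -0.0, -4.3]
width: 0.165
```

Call:
{"method": "play_rows", "body": {"commands": [{"x":2,"y":0,"z":0,"rx":0,"ry":0,"rz":0,"fingers":1},{"x":2,"y":0,"z":0,"rx":0,"ry":0,"rz":0,"fingers":1},{"x":2,"y":0,"z":0,"rx":0,"ry":0,"rz":0,"fingers":1}], "force": 100}}

```text
time: 22.73
ee_pos: [518.7, -267.8, 129.0]
tcp_rot: [-1.342, 1.121, 1.33]
wrist_force: [-5.3, 3.4, 12.6]
width: 0.163
```

Contact at z=129.0 (about 17 N pressing), which is exactly the flush height. I relax, then release.

Call:
{"method": "play_rows", "body": {"commands": [{"x":0,"y":0,"z":0,"rx":0,"ry":0,"rz":0,"fingers":1},{"x":0,"y":0,"z":0,"rx":0,"ry":0,"rz":0,"fingers":0.8},{"x":0,"y":0,"z":0,"rx":0,"ry":0,"rz":0,"fingers":0.7},{"x":0,"y":0,"z":0,"rx":0,"ry":0,"rz":0,"fingers":0.6},{"x":0,"y":0,"z":0,"rx":0,"ry":0,"rz":0,"fingers":0.5},{"x":0,"y":0,"z":0,"rx":0,"ry":0,"rz":0,"fingers":0.45},{"x":0,"y":0,"z":0,"rx":0,"ry":0,"rz":0,"fingers":0.4},{"x":0,"y":0,"z":0,"rx":0,"ry":0,"rz":0,"fingers":0.4}], "force": 100}}

```text
time: 23.4
ee_pos: [521.5, -269.7, 130.5]
tcp_rot: [-1.348, 1.121, 1.324]
wrist_force: [-1.3, -0.3, -0.0]
width: 0.602
```

Run:
```python
from h import *
s=bot.state(); print(s["ee_pos"],s["wrist_force"],s["width"]*85)
import pickle
np.set_printoptions(precision=2,suppress=True)
c=cal("wrist"); im=bot.grab_frame("wrist"); cv2.imwrite("pics/w11.png",im[:,:,::-1]); p=s["ee_pos"]; A=R.from_rotvec(s["tcp_rot"]).as_matrix()
def tplane(uv,z): return (plane(c,uv,z)-p)@A
g=cv2.GaussianBlur(cv2.cvtColor(im,cv2.COLOR_RGB2GRAY),(3,3),0).astype(float)
L=[(90+np.argmax(np.diff(g[v,90:170]))+.5,v) for v in range(130,290,5)]
Rr=[(470+np.argmin(np.diff(g[v,470:560]))+.5,v) for v in range(130,290,5)]
T=[(u,85+np.argmax(np.diff(g[85:125,u]))+.5) for u in range(140,250,5)]
for nm,l in(("L",L),("R",Rr),("T",T)):
    t=tplane(l,99); print(nm,np.median(t,0),t.std(0))
plan((518.7,-267.8,111+9-18.7+3),0.1745,mode=0,n=4)
```

```text
[ 521.45749017 -269.71721585  130.47577304] [-1.28340456 -0.32747031 -0.02937885] 51.203238827623004
L [  32.25   22.4  -100.99] [ 0.25 25.93  0.16]
R [ 30.23  23.09 107.94] [ 0.15 25.57 15.42]
T [ 31.34  77.32 -61.74] [ 0.15  0.13 15.41]
pos [ 521.4 -269.7  130.5] dist [ -2.7   1.9 -26.2] rot [-0.   -0.01  0.01] n 4 perrot [-0. -0.  0.]
   [6.5 0.7 0.7]
```

Call:
{"method": "play_rows", "body": {"commands": [{"x":0,"y":1,"z":2,"rx":0,"ry":-0.005,"rz":0.005,"fingers":0.35},{"x":0,"y":1,"z":1,"rx":0,"ry":-0.004,"rz":0.004,"fingers":0.35},{"x":0,"y":0,"z":0,"rx":0,"ry":0,"rz":0,"fingers":0.35},{"x":0,"y":0,"z":0,"rx":0,"ry":0,"rz":0,"fingers":0.35}], "force": 60}}

```text
time: 23.78
ee_pos: [518.6, -266.7, 130.3]
tcp_rot: [-1.336, 1.122, 1.337]
wrist_force: [0.1, -0.8, 0.0]
width: 0.654
```

```bash
python3 -c "
from h import *
s=bot.state();print(s['width']*85,s['wrist_force']);plan((518.7,-267.2,103),0.1745,mode=0,n=4)"
```

```text
55.57378468012133 [ 0.07370643 -0.84334225  0.00680838]
pos [ 518.6 -266.7  130.3] dist [  0.1  -0.5 -27.3] rot [-0.     0.    -0.001] n 4 perrot [-0.0001  0.0001 -0.0002]
   [ 6.8 -0.  -0.1]
```

Call:
{"method": "play_rows", "body": {"commands": [{"x":5,"y":0,"z":-0.5,"rx":0,"ry":0,"rz":0,"fingers":0.35},{"x":6,"y":0,"z":0,"rx":0,"ry":0,"rz":0,"fingers":0.35},{"x":6,"y":0,"z":0,"rx":0,"ry":0,"rz":0,"fingers":0.35},{"x":5,"y":0,"z":0,"rx":0,"ry":0,"rz":0,"fingers":0.35},{"x":3,"y":0,"z":0,"rx":0,"ry":0,"rz":0,"fingers":0.35},{"x":0,"y":0,"z":0,"rx":0,"ry":0,"rz":0,"fingers":0.35}], "force": 60}}

```text
time: 24.28
ee_pos: [518.4, -267.1, 102.0]
tcp_rot: [-1.335, 1.122, 1.338]
wrist_force: [-0.2, -0.8, 0.3]
width: 0.65
```

```bash
python3 -c "
from h import *
s=bot.state();print(s['width']*85,s['wrist_force']);plan((518.7,-267.2,103),0.1745,mode=0,n=4)"
```

```text
55.258112331125176 [-0.18235788 -0.76228451  0.25620048]
pos [ 518.4 -267.1  102. ] dist [ 0.3 -0.1  1. ] rot [-0.     0.001 -0.001] n 4 perrot [-0.0001  0.0003 -0.0003]
   [-0.3 -0.1 -0. ]
```

Call:
{"method": "play_rows", "body": {"commands": [{"x":0,"y":0,"z":0,"rx":0,"ry":0,"rz":0,"fingers":0.45},{"x":0,"y":0,"z":0,"rx":0,"ry":0,"rz":0,"fingers":0.5},{"x":0,"y":0,"z":0,"rx":0,"ry":0,"rz":0,"fingers":0.55},{"x":0,"y":0,"z":0,"rx":0,"ry":0,"rz":0,"fingers":0.6},{"x":0,"y":0,"z":0,"rx":0,"ry":0,"rz":0,"fingers":0.65},{"x":0,"y":0,"z":0,"rx":0,"ry":0,"rz":0,"fingers":0.8},{"x":0,"y":0,"z":0,"rx":0,"ry":0,"rz":0,"fingers":1},{"x":0,"y":0,"z":0,"rx":0,"ry":0,"rz":0,"fingers":1}], "force": 60}}

```text
time: 24.95
ee_pos: [518.2, -267.2, 101.9]
tcp_rot: [-1.335, 1.122, 1.338]
wrist_force: [0.4, 0.6, -0.3]
width: 0.382
```

```bash
python3 -c "
from h import *
s=bot.state();print(s['width']*85,s['wrist_force'],s['moment']);plan((518.7,-267.2,103),0.1745,mode=0,n=4)"
```

```text
32.4859024181531 [ 0.43423539  0.55965235 -0.2648833 ] [-0.10732828  0.00775379  0.03854439]
pos [ 518.2 -267.2  101.9] dist [ 0.5 -0.   1.1] rot [-0.     0.001 -0.002] n 4 perrot [-0.0001  0.0002 -0.0004]
   [-0.3 -0.1 -0. ]
```

Call:
{"method": "play_rows", "body": {"commands": [{"x":-3,"y":-0.5,"z":0,"rx":0,"ry":0,"rz":0,"fingers":1},{"x":-4,"y":-0.3,"z":0,"rx":0,"ry":0,"rz":0,"fingers":1},{"x":-5,"y":-0.3,"z":0,"rx":0,"ry":0,"rz":0,"fingers":1},{"x":-5,"y":0,"z":0,"rx":0,"ry":0,"rz":0,"fingers":1}], "force": 80}}

```text
time: 25.28
ee_pos: [518.4, -266.1, 118.7]
tcp_rot: [-1.332, 1.122, 1.341]
wrist_force: [-0.0, 0.6, -2.0]
width: 0.377
```

```bash
python3 -c "
from h import *
s=bot.state();print(s['width']*85,s['wrist_force'],s['moment']);plan((518.2,-267.2,175),0.1745,mode=0,n=8)"
```

```text
32.00744170660964 [-0.02152628  0.57766684 -2.04925354] [-0.01631637  0.02159929 -0.02303954]
pos [ 518.4 -266.1  118.7] dist [-0.2 -1.1 56.3] rot [-0.     0.004 -0.004] n 8 perrot [-0.      0.0004 -0.0005]
   [-7.   0.1 -0.1]
```

Only the outer lid's weight (2 N) is carried. I continue straight up.

Call:
{"method": "play_rows", "body": {"commands": [{"x":-6,"y":0,"z":-0.6,"rx":0,"ry":0.001,"rz":-0.001,"fingers":1},{"x":-7,"y":0,"z":-0.4,"rx":0,"ry":0.001,"rz":-0.001,"fingers":1},{"x":-8,"y":0,"z":-0.3,"rx":0,"ry":0,"rz":0,"fingers":1},{"x":-8,"y":0,"z":-0.3,"rx":0,"ry":0,"rz":0,"fingers":1}], "force": 80}}

```text
time: 25.62
ee_pos: [518.4, -267.5, 150.4]
tcp_rot: [-1.334, 1.122, 1.339]
wrist_force: [-0.7, -0.9, -1.8]
width: 0.379
```

```bash
python3 -c "
from h import *
s=bot.state();print(s['width']*85,s['wrist_force'],s['moment']);plan((518.2,-267.2,185),0.1745,mode=0,n=8)"
```

```text
32.24051918849665 [-0.73238537 -0.8942379  -1.7607213 ] [-0.04089581 -0.06627863  0.04325149]
pos [ 518.4 -267.5  150.4] dist [-0.2  0.3 34.6] rot [-0.     0.002 -0.002] n 8 perrot [-0.      0.0002 -0.0003]
   [-4.3  0.   0.1]
```

Call:
{"method": "play_rows", "body": {"commands": [{"x":-8,"y":0,"z":0,"rx":0,"ry":0,"rz":0,"fingers":1},{"x":-8,"y":0,"z":0,"rx":0,"ry":0,"rz":0,"fingers":1},{"x":-10,"y":0,"z":0,"rx":0,"ry":0,"rz":0,"fingers":1},{"x":-12,"y":0,"z":0,"rx":0,"ry":0,"rz":0,"fingers":1},{"x":-14,"y":0,"z":0,"rx":0,"ry":0,"rz":0,"fingers":1},{"x":-14,"y":0,"z":0,"rx":0,"ry":0,"rz":0,"fingers":1},{"x":-8,"y":0,"z":0,"rx":0,"ry":0,"rz":0,"fingers":1},{"x":0,"y":0,"z":0,"rx":0,"ry":0,"rz":0,"fingers":1}], "force": 80}}

```text
time: 26.28
ee_pos: [519.5, -268.3, 235.5]
tcp_rot: [-1.338, 1.122, 1.334]
wrist_force: [0.5, 0.1, -2.3]
width: 0.379
```

```bash
python3 -c "
from h import *
s=bot.state();print(s['width']*85,s['wrist_force']);plan((510,10,230),0.12,mode=0,n=12)"
```

```text
32.20311119380562 [ 0.45828203  0.05050159 -2.27284062]
pos [ 519.5 -268.3  235.5] dist [ -9.5 278.3  -5.5] rot [ 0.054 -0.002  0.002] n 12 perrot [ 0.0045 -0.0001  0.0001]
   [ 0.4 -3.2 23. ]
   [ 0.4 -3.1 23. ]
   [ 0.4 -3.  23. ]
   [ 0.4 -2.9 23. ]
   [ 0.4 -2.8 23. ]
   [ 0.4 -2.7 23. ]
   [ 0.4 -2.6 23.1]
   [ 0.4 -2.5 23.1]
   [ 0.4 -2.4 23.1]
   [ 0.4 -2.3 23.1]
   [ 0.5 -2.2 23.1]
   [ 0.5 -2.1 23.1]
```

Call:
{"method": "play_rows", "body": {"commands": [{"x":0,"y":-1,"z":10,"rx":0,"ry":0,"rz":0,"fingers":1},{"x":0,"y":-3,"z":20,"rx":0.004,"ry":0,"rz":0,"fingers":1},{"x":0,"y":-3,"z":25,"rx":0.004,"ry":0,"rz":0,"fingers":1},{"x":0,"y":-3,"z":25,"rx":0.004,"ry":0,"rz":0,"fingers":1},{"x":0,"y":-3,"z":25,"rx":0.004,"ry":0,"rz":0,"fingers":1},{"x":0,"y":-3,"z":25,"rx":0.004,"ry":0,"rz":0,"fingers":1},{"x":0,"y":-3,"z":25,"rx":0.004,"ry":0,"rz":0,"fingers":1},{"x":0,"y":-3,"z":25,"rx":0.004,"ry":0,"rz":0,"fingers":1}], "force": 80}}

```text
time: 26.95
ee_pos: [508.6, -80.0, 230.1]
tcp_rot: [-1.306, 1.143, 1.312]
wrist_force: [-0.9, 0.3, -2.8]
width: 0.382
```

Call:
{"method": "play_rows", "body": {"commands": [{"x":0,"y":-2,"z":24,"rx":0.004,"ry":0,"rz":0,"fingers":1},{"x":0,"y":-2,"z":20,"rx":0.004,"ry":0,"rz":0,"fingers":1},{"x":0,"y":-2,"z":14,"rx":0.004,"ry":0,"rz":0,"fingers":1},{"x":0,"y":0,"z":6,"rx":0,"ry":0,"rz":0,"fingers":1},{"x":0,"y":0,"z":0,"rx":0,"ry":0,"rz":0,"fingers":1},{"x":0,"y":0,"z":0,"rx":0,"ry":0,"rz":0,"fingers":1},{"x":0,"y":0,"z":0,"rx":0,"ry":0,"rz":0,"fingers":1}]}}

```text
time: 27.53
ee_pos: [499.1, -4.0, 225.6]
tcp_rot: [-1.296, 1.148, 1.319]
wrist_force: [-1.0, -0.5, -2.4]
width: 0.381
```

Run:
```python
from h import *
s=bot.state();print(s['width']*85,s['wrist_force'],s['ee_pos'],R.from_rotvec(s['tcp_rot']).as_matrix()[:,0].round(3),s['qd'].round(3))
ims={n:bot.grab_frame(n) for n in("scene","side")}
# red inner handle on the box, in both views: triangulate
cc={n:cal(n) for n in ims}; P0=np.array([[516,-267,137]]); cen={}
for n in ims:
    u=proj(cc[n],P0)[0].astype(int); 
    b=[q for lo,hi in(((0,130,50),(6,255,255)),((174,130,50),(180,255,255))) for q in blobs(ims[n],lo,hi,8,(u[0]-20,u[1]-20,u[0]+20,u[1]+20))]
    for q in b: print(n,"expect",u,q[0].tolist(),q[1].round(1))
    if b: cen[n]=max(b,key=lambda q:q[0][4])[1]
if len(cen)==2: print(tri(cc["scene"],cen["scene"],cc["side"],cen["side"]))
a=np.hstack([cv2.resize(ims["scene"][140:260,160:360],(400,240)),cv2.resize(ims["side"][80:230,240:490],(400,240))])
b=cv2.resize(ims["scene"],(400,250)); b2=cv2.resize(ims["side"],(400,250))
cv2.imwrite("pics/fin.png",np.vstack([a,np.hstack([b,b2])])[:,:,::-1])
```

```text
32.403388249017794 [-0.96495393 -0.53429947 -2.40713873] [499.08211913  -4.00116658 225.61165059] [-0.013  0.005 -1.   ] [-0.006  0.002 -0.006 -0.002 -0.007 -0.004]
scene expect [231 187] [228, 182, 9, 21, 88] [231.5 192. ]
side expect [341 123] [340, 118, 8, 16, 84] [344.1 125.6]
(array([ 514.03192546, -271.89858996,  123.13397175]), np.float64(11.160630628425878))
```

View pics/fin.png

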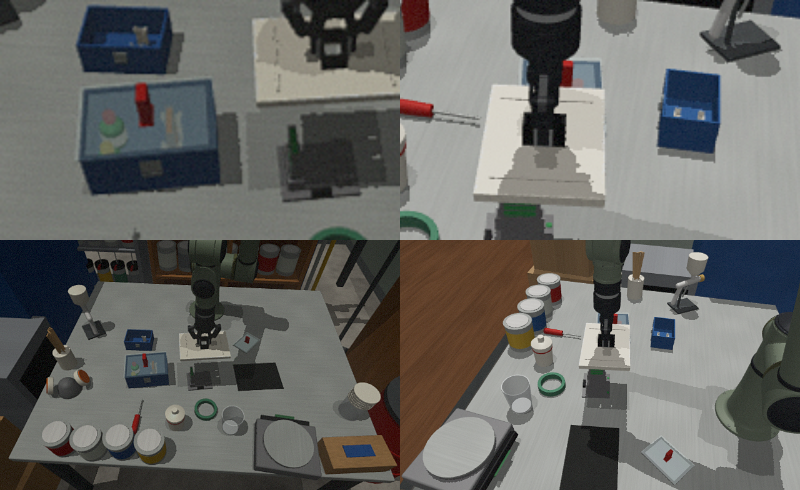

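The box carries the clear lid, level and with the handle upright at scene (231,187). The outer lid is held level above the dock, about 260 mm aside, and nothing else has moved. I hand in.

Run:
```python
from h import *
c=cal("scene"); print(proj(c,[(515.5,-267.3,151),(515.5,-267.3,99)]).round(1))
s=bot.state(); print(s["time"],s["width"],s["wrist_force"].round(1)); print(bot.close_job())
```

```text
[[230.5 184.3]
 [233.2 196.1]]
27.6333 0.3770621773568739 [ 0.1  0.3 -1.6]
the job is handed in; nothing more can be done
None
```

The job is done and handed in at 27.6 s on the clock. No verdict was reported.

**What I did**
- **Cassette:** I took the fresh cassette from the dock and slid it into the slot until it stopped. The gripper then stood at 43.9 mm, where fully home is 43.7 mm.
- **Lids:** I carried both lids by the red handle, with the wrist reading about 4.8 N. I pressed the clear lid lightly until it touched the rim (wrist at +12.6 N, gripper at 129.0 mm where flush is 129.1 mm) and let go.
- **Outer lid:** I lifted it off alone by the black collar, with the wrist reading about 2 N. It ended held level, with the collar about 235 mm above the bench and about 230 mm aside of the cassette.

**What the last checks showed**
- **Cassette:** After release, the orange stripe was 1 to 2 mm from the slot position I had measured.
- **Clear lid:** The last picture shows it lying flat on the box with the handle upright. The handle's top is within about 2 pixels of where it should be.
- **Surroundings:** By eye, the spent cassette, the bottles and the rest of the bench had not moved.

**What failed or disagreed**
- **Clear lid position:** The two-camera check of the red handle on the box is not usable. The rays missed each other by 11 mm because the side view was partly hidden. I judged flush from the press contact and the scene picture instead.
- **Lid offset:** One measurement of the lid's offset while carrying it came out too small because the gripper hid part of the lid, so I discarded it and measured again over the box.
- **Arm and move calls:** Joint 6 reached its range limit on the way to the lids, so I turned the tool half a turn. Three early move calls were refused until every row listed all its fields.

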